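Copy a corner with a bevel gauge, set the fence, load the blanks

TASK

Set the bevel gauge on the brass-legged corner that has the yellow tape roll lying in its opening: grey stock flat against the rail, blade flat along the brass leg; and with it still there turn its red lever a quarter turn clockwise to lock it. Carry the locked gauge to the long blue fence, hold its stock against that rail in the same way and slide it up until the fence has swung to lie along the blade, so the fence takes the same angle. Then put the gauge back, still locked, at the corner it was set from, and lay every aluminium blank flat with one short end up against the side of the fence where the blade was, square to the fence; leave the tape roll, label roll and card terminal alone.

Things in the scene. Friction and masses are not known exactly. Their poses are not given: they have to be found in the camera images.
- table: Fence table, fixed, always parallel to the two corners: aluminium rail 14 mm wide, 24 mm high, from the origin 100 mm along +x (faces at y = +7 and -7 mm), with a blue fence hinged at the origin (on the hinge axis, bench level); the end round the hinge is a nose of 7 mm radius. The gauge's stock goes against the y = -7 mm face.
- table_leg_tip (a point): Middle of the blue fence's free end, 155 mm from its hinge, 12 mm up. x: along the fence, hinge to tip; y: out of the face (at y = +7 mm) that takes the blade and later the blanks. Fence 14 mm wide, 24 mm high, swings lightly (0.05 N m), stays where left. Angle from the rail's +x, counter-clockwise from above: starts 1.65 to 1.8 rad, wider than the corners; range 0 to 2.2.
- corner_a: First sample corner, fixed: a rail like the table's, 75 mm long along +x (faces y = +7 and -7 mm, 24 mm high), with a brass leg hinged at the origin (bench level) but seized. Its opening is the space between rail and leg. The gauge's stock goes against the y = -7 mm face, its blade along the leg's outer face (away from the rail).
- corner_a_leg_tip (a point): Middle of the free end of corner_a's brass leg, 75 mm from the hinge, 12 mm up; x axis along the leg from hinge to tip, y axis out of the outer face (which lies at y = +7 mm). The leg stands at 1.05 to 1.20 rad to the rail and does not move.
- corner_b: Second sample corner, the same as corner_a but with the leg at another angle. The corners swap places from start to start.
- corner_b_leg_tip (a point): As corner_a_leg_tip, for corner_b, whose leg stands at 1.30 to 1.45 rad. Both corners stand on the bench top, 1 mm lower than the green belt under the fence table; an aluminium strip 4 mm high runs between.
- gauge: Loose bevel gauge, 0.6 kg; origin on the blade pivot, at the underside. Grey stock x -12 to 95, y -12 to +10 mm, 22 mm high; its y = +10 mm face goes against a rail. Black grip block at x = 58, y = -1 mm: 44 mm (x) by 22 mm (y), 22 to 61 mm up; grip it across y, above the rails. Snug on a corner of angle t the pivot is at y = -17 mm, x = -17 mm / tan(t/2) in the corner's frame.
- blade_tip (a point): End of the steel blade, 105 mm from the pivot, 11 mm up; blade 20 mm wide, 6 mm thick (8 to 14 mm up); x along it from the pivot. Angle from the stock's +x, counter-clockwise: starts 0.7 to 0.9 rad, less than any corner. Polished; stiff (0.15 N m), stays where left, locked or not: sliding the stock along a rail towards its +x, a brass leg swings it open; it swings the lighter fence in turn.
- lever (a joint): Red lock lever of the gauge on the pivot: 0 to 0.2 rad at the start (unlocked), 1.57 (a quarter turn) = locked; counted locked from 1.2; stop at 1.9. At 0 it points along the gauge's -y; it turns clockwise from above, to point along -x at 1.57. Light (0.02 N m), stays where left.
- lever_nub (a point): Top of the lever's upright round nub, 12 mm across, standing 24 to 50 mm up, 40 mm from the pivot: push it sideways.
- roll_yellow: Roll of yellow tape, 64 mm across, 19 mm high, lying in the opening of the corner to copy, 82 to 92 mm from that corner's origin (over 105 mm from the other's). Must stay. Origin under its centre.
- roll_white: White label roll, 50 mm across, 30 mm high, in the opening of the other corner. Must stay. Origin under its centre.
- blank_1: Aluminium blank with two holes, 80 x 30 x 18 mm (x, y, z), 0.12 kg; origin under its centre. Two or three of the three blanks are there.
- blank_2: Blank like blank_1.
- blank_3: Blank like blank_1.
- terminal: White card terminal, 146 x 75 x 28 mm, bystander; must stay. Origin under its centre.
Mind the look-alikes: they are no part of the job. Leave any black or pink look-alike of the blank_1 alone.

How it is judged:
By the outcome, as a careful person would: the job done as asked, in the order asked, and still so for the second after the job is handed in, with the robot touching nothing.
Of blank_1, blank_2, blank_3 only 2 to 3 are there at a start; the rules pass over those that are not, and their reading is None.
At some moment in a run one of gauge may be knocked a few centimetres aside while the robot is not near it.
Once in a run the grip may slacken for a moment while it holds something.
It also fails if it takes over 210 s, if anything falls off the work surface, if the arm or the gripper's body presses on something with over 40 N, if the wrist force passes 120 N, or if a joint passes its speed limit or range.

ROBOT

A 6-joint arm with a two-finger parallel gripper is mounted at the origin on the work surface; the furniture and walls round the work are solid. World frame = base frame: x ahead of the robot, y to its left, z up, the work surface at z = 0. Lengths are in m, angles in rad, forces in N, time in s.
With the tool pointing down it reaches from about 0.35 to 0.775 m from the base axis. Payload 7.3 kg.
Tool frame: the origin (TCP) lies on the mounting face of the last link; the fingertips stand 178 mm ahead of it and the grasp point (between the pads) lies 159 mm ahead of it (robot.tcp_to_tips is the distance from the TCP to the fingertips, in m); z points along the fingers, y is the direction in which the jaws open and shut (so a half turn about z gives the same grasp; the last joint's range is limited). The gripper opens to 92 mm and grips with 3 to 60 N. Pads are 19 mm wide; open, the fingers measure 130 mm over their backs; the gripper's body (75 mm by 190 mm) begins 47 mm behind the grasp point.
Start: joints at [-1.372, 0.342, 1.524, -0, 1.275, -0.146], TCP at [0.177, -0.494, 0.405] pointing down, gripper open.
Joint ranges: [-2.53, 2.53], [-0.77, 2.02], [0.04, 2.7], [-1, 4.14], [0.28, 2.66], [-3.11, 3.11]. Speed limits (rad/s): [2.57, 2.57, 3.14, 3.14, 3.14, 3.14].

INTERFACE

Orientations are given as [roll, pitch, yaw] about the fixed x, y, z axes, in that order (R = Rz(yaw) Ry(pitch) Rx(roll)).
In Python, from cell import robot, viewer gives the robot as it stands.
- The arm moves only by the shell command python3 -m creep 'ROWS' [OPENING] [FORCE]. ROWS is JSON, a list that holds one entry, the list of rows, each a list of 6 numbers: the shift along the world's x, y, z in mm, then the turn, a rotation vector about the world's x, y, z in degrees. A call has 1 to 5 rows; each row shifts and turns the pose as measured when the row begins; what a row does not reach is not made up. A row lasts 1/12 s, in which the tool goes at most 41.7 mm and 7.16 degrees, less where a joint would pass 70% of its speed; a pose out of reach is approached as far as the arm can. A call with a gripper value outside its range is refused whole. OPENING is the closure, from -1 (fully open) to 1 (shut), set as the call begins (- or left out, the last holds). The fingers move at their own pace and stop on an object; FORCE is the grip in N (left out, the last holds). Time passes only in rows, so rows that do not move let the fingers close. It gives the time, the measured TCP pose, the force and the opening at its end, in the units of the state.
- robot.observe(): the state, without advancing time (a new reading comes with each control period).
- viewer.read_camera(name): name is "scene" or "top"; returns the picture (420x560x3 uint8, blue, green, red); there is no depth.
- viewer.camera_model(name): a dict with "fx", "fy", "cx", "cy" (pixels), "pose" (4x4, takes a point from camera to world coordinates). Camera axes: x right, y up, looking along -z (the intrinsics and any distortion apply to the point x, -y, -z); pixel columns grow to the right and rows downward; lengths in m; the calibration is good to about 2 mm. A picture is of the moment at which its call begins. camera_model takes no time and is no camera call.
- robot.hand_in(): hands the job in, once; it reports no verdict.
The state is a dict: "time": time; "qpos": joint angles; "qvel": joint speeds; "joint_efforts": joint torques, N m; "tool_pos": TCP position; "tool_rot": TCP orientation; "contact_force": force on the tool from outside, world axes, zero at the start; "torque": the same for the moment, N m; "opening": finger opening in m.
Only numpy, scipy, OpenCV 4.12 (cv2) and the standard library are available. Lean on these libraries where they do the work, as an engineer would, in place of code of your own. Each camera call takes 0.05 s, during which the arm holds its last target. There are 200 camera calls.

## Working session

There is one attempt and no reset: what is moved stays moved. The work goes in short steps, Python scripts to look and compute and a shell command to move; the robot and the scene stay as the last step left them, time stands still between calls to the robot, and variables do not carry over. Pictures are saved under pics/ and viewed, about 12 in all and at most 16, crops included, and the job is handed in when it is done.

```bash
ls; mkdir -p pics
python3 - <<'E'
from cell import robot, viewer
import cv2, numpy as np
print(robot.observe())
for n in("scene","top"):
    im=viewer.read_camera(n); cv2.imwrite(f"pics/{n}0.png",im)
    m=viewer.camera_model(n); print({k:(np.round(v,4).tolist() if k=="pose" else v) for k,v in m.items()})
a=cv2.imread("pics/top0.png");cv2.imwrite("pics/top0b.png",cv2.resize(a,(800,600),interpolation=cv2.INTER_CUBIC))
E
```

```text
pics
{'time': 0.0, 'qpos': array([-1.37199422e+00,  3.42703884e-01,  1.52501714e+00,  1.74849774e-06,
        1.27536106e+00, -1.46006680e-01]), 'qvel': array([-0.00029805, -0.00109995,  0.00023167,  0.00054297,  0.00072615,
       -0.00144839]), 'joint_efforts': array([-1.15851719e-03, -4.31250107e+01, -2.44215757e+01,  7.17088510e-02,
        5.59768989e-02, -1.21648263e-04]), 'tool_pos': array([ 0.17745   , -0.49395984,  0.40405448]), 'tool_rot': array([-3.14011931e+00, -2.18349763e-04,  3.44808112e-01]), 'contact_force': array([-0.59383375, -0.0284317 ,  0.17729163]), 'torque': array([-0.00552   ,  0.02689588, -0.05748595]), 'opening': 0.09202268368388854}
{'fx': 451.3900900183898, 'fy': 451.3900900183898, 'cx': 274.6299234431328, 'cy': 206.97915506384476, 'pose': [[-0.8423, -0.3158, 0.4368, 1.0278], [0.539, -0.4829, 0.6901, 0.6701], [-0.007, 0.8167, 0.577, 0.6861], [0.0, 0.0, 0.0, 1.0]]}
{'fx': 427.370252679633, 'fy': 427.370252679633, 'cx': 276.47359748257566, 'cy': 205.2812035041609, 'pose': [[0.0175, 0.9831, -0.1824, 0.3782], [-0.9998, 0.0173, -0.0029, -0.0675], [0.0003, 0.1824, 0.9832, 1.1686], [0.0, 0.0, 0.0, 1.0]]}
```

View pics/top0b.png

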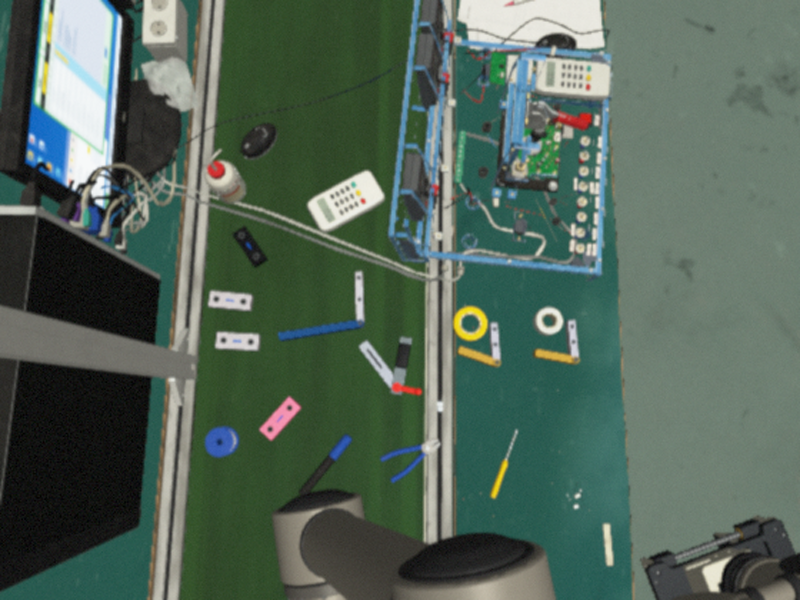

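View pics/scene0.png

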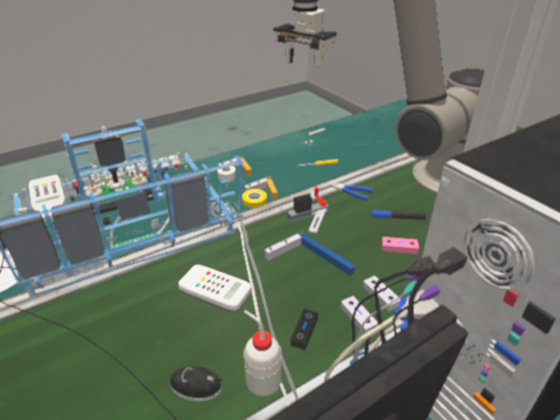

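Top view (800-wide): the gauge is at (398,387) with red lever (420,391). The blue fence runs (280,335)–(360,323). The corner with the yellow roll (470,323) has its hinge at (497,362), and the other corner, with the white roll, has its hinge at (577,360). Blanks are at (230,300) and (237,340).

Look-alikes:
- black blank (250,246) and pink blank (280,418)
- blue roll (221,441), against the yellow roll
- calculator-like object (570,75), against the terminal (346,200)

Next, a close crop and measurement.

```bash
cat > h.py <<'E'
from cell import robot, viewer
import cv2, numpy as np
def look(n,f=None):
    im=viewer.read_camera(n)
    if f: cv2.imwrite(f"pics/{f}.png",im)
    return im
def ray(n,uv):
    m=viewer.camera_model(n);uv=np.atleast_2d(np.asarray(uv,float))
    d=np.c_[(uv[:,0]-m["cx"])/m["fx"],-(uv[:,1]-m["cy"])/m["fy"],-np.ones(len(uv))]
    P=np.array(m["pose"]);return P[:3,3],d@P[:3,:3].T
def plane(n,uv,z):
    o,d=ray(n,uv);return (o+d*((z-o[2])/d[:,2])[:,None])[:,:2]
def proj(n,p):
    m=viewer.camera_model(n);P=np.array(m["pose"]);q=(np.atleast_2d(p)-P[:3,3])@P[:3,:3]
    return np.c_[m["cx"]-m["fx"]*q[:,0]/q[:,2],m["cy"]+m["fy"]*q[:,1]/q[:,2]]
R=dict(blue=((100,110,50),(125,255,255)),brass=((10,90,120),(22,255,255)),yellow=((23,120,120),(35,255,255)),
 red=((0,150,110),(6,255,255)),white=((0,0,150),(180,60,255)),grey=((0,0,90),(180,50,150)))
def comps(im,c,z,n="top",roi=(130,170,430,300),amin=12):
    x0,y0,x1,y1=roi
    m=cv2.inRange(cv2.cvtColor(im,cv2.COLOR_BGR2HSV),*R[c]);k=np.zeros_like(m);k[y0:y1,x0:x1]=m[y0:y1,x0:x1]
    N,L,S,C=cv2.connectedComponentsWithStats(k);out=[]
    for i in range(1,N):
        if S[i,4]<amin: continue
        v,u=np.nonzero(L==i);p=plane(n,np.c_[u,v],z)*1000
        r=cv2.minAreaRect(p.astype(np.float32))
        w=np.linalg.svd(p-p.mean(0),full_matrices=False)[2][0];a=np.arctan2(w[1],w[0])%np.pi
        out.append((c,C[i].round(1).tolist(),int(S[i,4]),p.mean(0).round(1).tolist(),"size",np.round(r[1],0).tolist(),"ang",round(float(a),3)))
    return out
def crop(im,f,roi,s):
    x0,y0,x1,y1=roi;cv2.imwrite(f"pics/{f}.png",cv2.resize(im[y0:y1,x0:x1],None,fx=s,fy=s,interpolation=cv2.INTER_CUBIC))
E
python3 - <<'E'
from h import *
im=cv2.imread("pics/top0.png")
for c,z in(("blue",.024),("brass",.024),("yellow",.019),("red",.03),("white",.02)):
    for r in comps(im,c,z): print(*r)
crop(im,"crop1",(185,180,415,290),3.4)
E
```

```text
blue [174.0, 172.0] 19 [679.1, 220.6] size [16.0, 8.0] ang 0.795
blue [295.0, 174.7] 36 [677.3, -113.7] size [26.0, 19.0] ang 1.126
blue [419.7, 175.1] 14 [682.3, -458.1] size [3.0, 26.0] ang 3.04
blue [327.9, 180.1] 139 [663.5, -204.4] size [142.0, 10.0] ang 1.472
blue [383.3, 186.3] 198 [648.8, -356.6] size [143.0, 13.0] ang 1.48
blue [418.2, 188.6] 24 [643.9, -452.3] size [9.0, 24.0] ang 2.842
blue [222.9, 230.8] 355 [518.2, 78.7] size [17.0, 161.0] ang 1.745
blue [155.8, 298.8] 15 [336.1, 247.3] size [3.0, 29.0] ang 1.611
brass [333.8, 249.1] 130 [474.1, -219.4] size [75.0, 14.0] ang 1.245
brass [387.9, 249.1] 134 [476.6, -364.0] size [73.0, 14.0] ang 1.41
yellow [328.6, 226.2] 307 [536.4, -206.4] size [66.0, 62.0] ang 2.943
red [283.8, 272.1] 84 [410.8, -86.7] size [52.0, 14.0] ang 1.39
white [130.5, 182.6] 55 [648.0, 339.8] size [93.0, 6.0] ang 0.044
white [136.9, 208.9] 412 [575.1, 316.4] size [17.0, 214.0] ang 3.136
white [256.6, 176.3] 50 [672.0, -7.7] size [104.0, 4.0] ang 1.203
white [303.3, 172.6] 28 [684.9, -137.0] size [17.0, 14.0] ang 0.245
white [312.4, 172.8] 40 [684
[... 360 characters left out ...]
, 36.0] ang 2.838
white [306.9, 246.9] 1407 [480.3, -147.8] size [62.0, 321.0] ang 3.118
white [283.0, 187.3] 23 [642.1, -81.1] size [42.0, 4.0] ang 1.157
white [251.1, 207.1] 164 [585.0, 5.1] size [95.0, 13.0] ang 0.049
white [160.5, 210.0] 285 [572.7, 251.8] size [79.0, 29.0] ang 1.491
white [384.2, 224.0] 224 [545.0, -357.0] size [49.0, 50.0] ang 2.527
white [401.0, 236.6] 125 [511.5, -401.5] size [68.0, 14.0] ang 0.062
white [346.3, 238.6] 118 [503.4, -254.0] size [13.0, 68.0] ang 0.061
white [165.8, 238.5] 296 [495.1, 232.4] size [30.0, 79.0] ang 1.536
white [266.4, 255.5] 281 [454.4, -39.7] size [103.0, 37.0] ang 0.773
white [131.8, 281.1] 151 [380.8, 315.0] size [86.0, 13.0] ang 0.042
```

View pics/crop1.png

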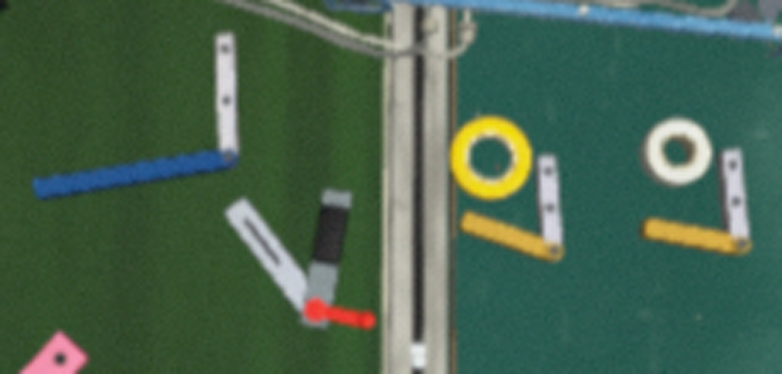

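Brass leg sizes, roll distance (90 mm) and angles fit: the yellow roll's corner has its hinge near (462,-256) and t≈1.19, so it is corner_a. Next I measure the gauge's pose.

```bash
cat >> h.py <<'E'
def gauge(im,pr=True,win=None,blk=.061):
    """block top centre, stock yaw, blade angle from the top picture"""
    hsv=cv2.cvtColor(im,cv2.COLOR_BGR2HSV).astype(int);out={}
    red=cv2.inRange(hsv.astype(np.uint8),*R["red"]);N,L,S,C=cv2.connectedComponentsWithStats(red)
    x0,y0,x1,y1=win or (240,200,400,320)
    c=[i for i in range(1,N) if S[i,4]>30 and x0<C[i][0]<x1 and y0<C[i][1]<y1][0]
    v,u=np.nonzero(L==c);p=plane("top",np.c_[u,v],.027)*1000
    cc=C[c];m=np.zeros(red.shape,np.uint8);a,b=int(cc[0]),int(cc[1]);m[b-50:b+10,a-30:a+40]=255
    dark=((hsv[...,2]<75)&(hsv[...,1]<110)&(m>0)).astype(np.uint8)
    N,L2,S2,C2=cv2.connectedComponentsWithStats(dark)
    k=1+np.argmax(S2[1:,4]);v,u=np.nonzero(L2==k);q=plane("top",np.c_[u,v],blk)*1000
    return dict(redc=p.mean(0).round(1),redrect=[np.round(t,2) for t in cv2.minAreaRect(p.astype(np.float32))],dark=q.mean(0).round(1),darkpx=C2[k].round(1),n=int(S2[k,4]),drect=[np.round(t,1) for t in cv2.minAreaRect(q.astype(np.float32))])
E
python3 - <<'E'
from h import *
im=cv2.imread("pics/top0.png")
print(gauge(im))
g=lambda x,y,z:plane("top",[[185+x/3.4,180+y/3.4]],z)[0]*1000
print("hub",g(315,309,.027),"nub",g(369,321,.05),"stock end L,R",g(326,191,.022),g(351,193,.022),"stock rear",g(303,322,.022),g(327,326,.022),"blade",g(237,206,.014))
print(im[236:262,270:296].max(2))
E
```

```text
{'redc': array([410.9, -86.8]), 'redrect': [array([412.14, -88.61]), array([51.9 , 13.71]), np.float64(82.36)], 'dark': array([470.5, -78.7]), 'darkpx': array([281.3, 248.4]), 'n': 160, 'drect': [array([471.2, -78.7]), array([25.7, 44.2]), np.float64(82.6)]}
hub [413.84240889 -70.38499557] nub [ 404.82477796 -111.5243658 ] stock end L,R [506.55206765 -77.53507208] [505.31050831 -97.35109168] stock rear [403.82010653 -61.22019344] [401.07284117 -79.96342955] blade [494.22268371  -6.96192136]
[[ 73  75  72  76  74  74  74  76  75  86 114 137 131 122 115 111 114 115
   99  91  87  87  86  81  80  80]
 [ 71  73  76  74  78  79  76  72  75  94 129 146 146 145 145 144 147 142
  112  89  87  89  86  83  80  74]
 [ 74  75  76  70  73  76  77  75  76  97 141 146 148 147 147 153 151 145
  109  88  88  87  84  78  80  75]
 [ 75  73  73  76  78  78  74  78  70  85 122 131 126 135 139 142 147 140
  103  87  88  88  85  81  78  81]
 [ 78  79  77  73  72  77  73  75  73  59  70  78  84  95 103 110 128 130
  102  87  86  88  85  85  81  83]
 [ 78  76  77  76  79  78  79  74  71  49  39  40  47  55  
[... 1530 characters left out ...]
64  78  82
   86  85  86  85  81  85  80  80]
 [175 124  88  76  80  76  73  73  55  52  49  49  47  53  54  72  83  83
   86  87  84  84  82  82  80  81]
 [199 156 112  85  79  86  97 112 106  99  93  82  75  68  70  80  87  84
   84  87  88  84  81  83  81  78]
 [212 191 151 103  81  93 122 139 142 141 139 126 119 105  89  86  83  88
   85  87  86  82  85  80  80  81]
 [214 213 194 149  98 101 136 150 153 155 152 151 147 132 102  90  85  87
   88  86  86  85  80  81  81  79]
 [215 215 215 190 135 107 139 150 152 150 153 149 149 140 104  85  85  86
   83  87  87  86  85  80  80  78]
 [215 213 215 203 163 128 144 149 151 151 153 149 153 139 100  84  88  87
   85  86  88  88  82  81  80  84]]
```

```bash
python3 -m creep '[[[21,30,-6,0,0,-2],[21,30,-6,0,0,-2],[21,30,-6,0,0,-2],[21,30,-6,0,0,-2],[21,30,-6,0,0,-2]]]' -1 30
python3 -m creep '[[[21,30,-6,0,0,-2],[21,30,-6,0,0,-2],[21,30,-6,0,0,-2],[21,30,-6,0,0,-2],[21,30,-6,0,0,-2]]]'
python3 -m creep '[[[21,30,-6,0,0,-2],[21,30,-6,0,0,-2],[21,30,-6,0,0,-2],[21,25,-6,0,0,-2],[0,0,0,0,0,0]]]'
```

```text
time: 0.52
tool_pos: [0.2813, -0.3435, 0.3717]
tool_rot: [3.141, 0.002, 0.153]
contact_force: [0.7, -0.9, -0.3]
opening: 0.0919
time: 0.93
tool_pos: [0.3888, -0.1849, 0.3395]
tool_rot: [-3.14, 0.003, -0.034]
contact_force: [0.9, 0.1, 0.2]
opening: 0.0918
time: 1.35
tool_pos: [0.4772, -0.0581, 0.3126]
tool_rot: [-3.139, 0.005, -0.178]
contact_force: [-0.5, 0.1, -0.3]
opening: 0.0921
```

```bash
python3 -m creep '[[[-3,-11,-10,0,0,1.5],[-3,-10,-15,0,0,0],[0,0,0,0,0,0]]]'
python3 - <<'E'
from h import *
print(robot.observe()["tool_pos"]); im=look("scene","s1"); crop(im,"s1c",(200,130,400,290),4)
E
```

```text
time: 1.6
tool_pos: [0.4719, -0.0764, 0.286]
tool_rot: [-3.138, 0.006, -0.142]
contact_force: [-0.9, -0.5, -0.6]
opening: 0.0919
[ 0.4719427  -0.07644949  0.28599994]
```

View pics/s1c.png

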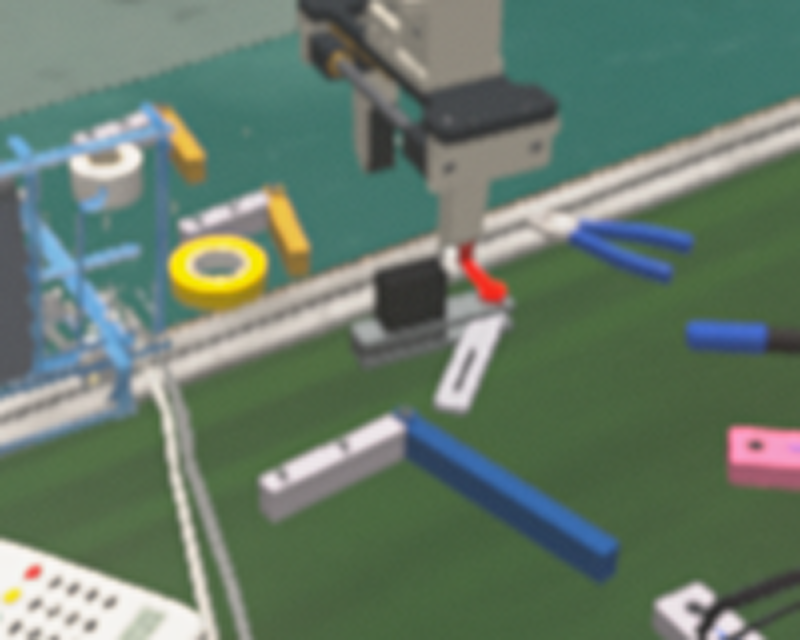

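The gripper stands above the block (crop (410,290)) and the gauge hasn't moved. Descend and grip.

```bash
python3 -m creep '[[[-1,-1,-30,0,0,0],[0,-1,-30,0,0,0],[0,0,-18,0,0,0],[0,0,0,0,0,0]]]'
python3 -m creep '[[[0,0,0,0,0,0],[0,0,0,0,0,0],[0,0,0,0,0,0],[0,0,0,0,0,0],[0,0,0,0,0,0]]]' 1 50
python3 -m creep '[[[0,0,0,0,0,0],[0,0,0,0,0,0],[0,0,0,0,0,0],[0,0,0,0,0,0],[0,0,0,0,0,0]]]'
python3 -m creep '[[[0,0,15,0,0,0],[0,0,15,0,0,0],[0,0,0,0,0,0]]]'
```

```text
time: 1.98
tool_pos: [0.4725, -0.0791, 0.2109]
tool_rot: [-3.139, -0.004, -0.146]
contact_force: [-0.3, -0.8, -0.0]
opening: 0.0916
time: 2.4
tool_pos: [0.4741, -0.0797, 0.2159]
tool_rot: [-3.14, -0.01, -0.147]
contact_force: [-1.2, -0.7, 0.4]
opening: 0.063
time: 2.82
tool_pos: [0.4746, -0.0797, 0.218]
tool_rot: [-3.141, -0.014, -0.147]
contact_force: [-0.3, -0.3, -0.4]
opening: 0.03
time: 3.07
tool_pos: [0.4737, -0.0795, 0.247]
tool_rot: [-3.14, -0.009, -0.147]
contact_force: [1.3, -0.3, -6.1]
opening: 0.0212
```

```bash
python3 -m creep '[[[0,0,12,0,0,0],[0,0,12,0,0,0],[-6,-20,0,0,0,2],[-6,-30,0,0,0,2],[-6,-36,0,0,0,2]]]'
python3 -m creep '[[[-6,-36,0,0,0,2],[-6,-36,0,0,0,2],[-1,-30,0,0,0,1.5],[0,-15,0,0,0,0],[0,0,0,0,0,0]]]'
python3 - <<'E'
from h import *
im=look("top","t2"); print(robot.observe()["tool_pos"])
print(comps(im,"red",.07)); crop(im,"t2c",(250,190,410,300),5)
E
```

```text
time: 3.48
tool_pos: [0.4538, -0.1615, 0.2667]
tool_rot: [-3.135, 0.0, -0.031]
contact_force: [1.5, 0.2, -6.8]
opening: 0.0206
time: 3.9
tool_pos: [0.4365, -0.2881, 0.2599]
tool_rot: [-3.132, 0.007, 0.069]
contact_force: [0.1, -1.1, -5.5]
opening: 0.0207
[ 0.43638265 -0.28684681  0.25953306]
[]
```

View pics/t2c.png

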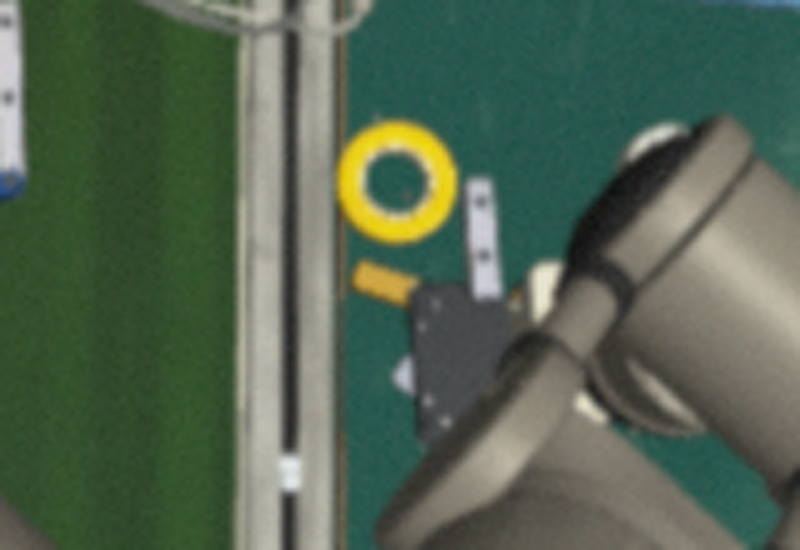

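The top view is blocked by the arm; the blade tip shows at (403,375), clear of the leg. Lower and watch the force.

```bash
python3 -m creep '[[[0,0,-14,-0.5,-1.2,-0.7],[0,0,-14,0,0,0],[0,0,-6,0,0,0],[0,0,0,0,0,0]]]'
python3 -m creep '[[[0,0,-3,0,0,0],[0,0,0,0,0,0]]]'
```

```text
time: 4.28
tool_pos: [0.4378, -0.2856, 0.2297]
tool_rot: [3.137, -0.02, 0.056]
contact_force: [0.1, 0.8, -6.1]
opening: 0.0214
time: 4.45
tool_pos: [0.4383, -0.2839, 0.229]
tool_rot: [3.135, -0.022, 0.058]
contact_force: [-0.2, -0.3, -4.3]
opening: 0.0211
```

```bash
python3 -m creep '[[[0,0,-6,0.4,0.4,0],[0,0,-4,0,0,0]]]'
python3 -m creep '[[[0,0,-3,0,0,0]]]'
python3 -m creep '[[[0,0,-2,0,0,0]]]'
```

```text
time: 4.62
tool_pos: [0.4395, -0.2836, 0.2272]
tool_rot: [3.134, -0.022, 0.061]
contact_force: [-18.3, 6.0, 44.7]
opening: 0.0214
time: 4.7
tool_pos: [0.4393, -0.2831, 0.2273]
tool_rot: [3.132, -0.022, 0.062]
contact_force: [-12.1, 1.8, 26.1]
opening: 0.0216
time: 4.78
tool_pos: [0.4392, -0.2826, 0.2274]
tool_rot: [3.13, -0.023, 0.063]
contact_force: [-5.3, -0.5, 10.9]
opening: 0.0211
```

Run:
```python
from h import *
im=look("scene","s3"); print(robot.observe()["contact_force"]); crop(im,"s3c",(220,120,350,220),6)
```

```text
[-8.34610507 -0.07240976 22.18501713]
```

View pics/s3c.png

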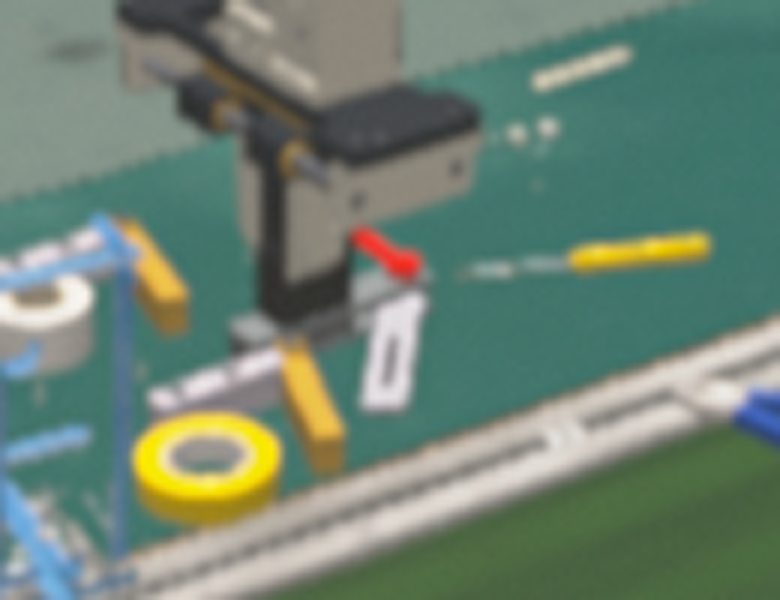

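The gauge lies behind the rail with the tips high on its block (crop (310,290)), so it slid in the grip. I'll release, grip lower and continue.

```bash
python3 -m creep '[[[0,0,1,0.6,0.3,0],[0,0,0,0,0,0],[0,0,0,0,0,0]]]' -0.2
python3 -m creep '[[[0,0,-6,0,0,0],[0,0,-6,0,0,0],[0,0,-4,0,0,0]]]'
python3 -m creep '[[[0,0,-3,0,0,0],[0,0,-3,0,0,0]]]'
```

```text
time: 5.08
tool_pos: [0.4395, -0.2807, 0.2286]
tool_rot: [3.141, -0.019, 0.065]
contact_force: [-0.4, 1.0, -0.1]
opening: 0.0366
time: 5.33
tool_pos: [0.4398, -0.2796, 0.2106]
tool_rot: [3.141, -0.019, 0.066]
contact_force: [-0.2, -0.2, -0.5]
opening: 0.0541
time: 5.5
tool_pos: [0.4396, -0.2791, 0.2024]
tool_rot: [-3.14, -0.017, 0.066]
contact_force: [0.0, 1.1, -0.5]
opening: 0.0552
```

```bash
python3 -m creep '[[[0,0,4,0,1,-0.5],[0,0,0,0,0,0],[0,0,0,0,0,0],[0,0,0,0,0,0],[0,0,0,0,0,0]]]' 1 60
python3 -m creep '[[[0,0,0,0,0,0],[0,0,0,0,0,0],[0,0,0,0,0,0]]]'
python3 - <<'E'
from h import *
im=look("top","t3")
print(robot.observe()["contact_force"],comps(im,"red",.027,amin=4))
E
```

```text
time: 5.92
tool_pos: [0.4397, -0.2796, 0.2058]
tool_rot: [-3.139, 0.003, 0.056]
contact_force: [-0.3, -3.0, 2.4]
opening: 0.0263
time: 6.17
tool_pos: [0.4398, -0.2799, 0.2061]
tool_rot: [-3.14, 0.002, 0.056]
contact_force: [0.7, -1.6, -0.5]
opening: 0.0218
[-0.07885823 -0.06175526 -1.2796603 ] []
```

```bash
python3 -m creep '[[[0,1.5,0.7,0,0,0],[0,1,0,0,0,0]]]'
python3 -m creep '[[[0,1,0,0,0,0]]]'
python3 -m creep '[[[0,1,0,0,0,0]]]'
python3 -m creep '[[[0,1,0,0,0,0]]]'
python3 -m creep '[[[0,1,0,0,0,0]]]'
```

```text
time: 6.38
tool_pos: [0.4394, -0.277, 0.2062]
tool_rot: [-3.138, 0.003, 0.055]
contact_force: [0.9, -0.9, -2.8]
opening: 0.0216
time: 6.47
tool_pos: [0.4394, -0.276, 0.2062]
tool_rot: [-3.139, 0.003, 0.056]
contact_force: [-0.3, -3.8, -2.4]
opening: 0.0218
time: 6.55
tool_pos: [0.4394, -0.2749, 0.2062]
tool_rot: [-3.139, 0.003, 0.056]
contact_force: [0.9, -2.4, -2.9]
opening: 0.0213
time: 6.63
tool_pos: [0.4394, -0.2742, 0.2062]
tool_rot: [-3.14, 0.003, 0.056]
contact_force: [-2.2, -7.3, -6.0]
opening: 0.0214
time: 6.72
tool_pos: [0.4393, -0.2739, 0.2062]
tool_rot: [3.141, 0.003, 0.056]
contact_force: [-2.0, -7.9, -5.5]
opening: 0.0216
```

```bash
python3 -m creep '[[[5,0.3,0,0,0,0],[5,0.3,0,0,0,0],[5,0.3,0,0,0,0]]]'
python3 -m creep '[[[5,0.4,0,0,0,0],[5,0.4,0,0,0,0]]]'
python3 -m creep '[[[5,0.4,0,0,0,0],[5,0.4,0,0,0,0]]]'
```

```text
time: 6.97
tool_pos: [0.4527, -0.2733, 0.2062]
tool_rot: [-3.141, 0.008, 0.055]
contact_force: [-3.2, -2.6, 0.0]
opening: 0.0214
time: 7.13
tool_pos: [0.4627, -0.2727, 0.2063]
tool_rot: [-3.141, 0.01, 0.055]
contact_force: [-5.1, -3.2, -1.1]
opening: 0.0217
time: 7.3
tool_pos: [0.4721, -0.2722, 0.2065]
tool_rot: [-3.141, 0.015, 0.057]
contact_force: [-8.7, -4.7, 3.4]
opening: 0.0215
```

```bash
python3 -m creep '[[[1,0.1,0.8,0,-0.8,0],[3,0.2,0.2,0,-0.2,0],[3,0.2,0,0,-0.2,0]]]'
python3 -m creep '[[[3,0.2,0,0,-0.2,0],[3,0.2,0,0,-0.2,0]]]'
python3 -m creep '[[[2,0.2,0,0,-0.2,0],[0,0,0,0,0,0]]]'
python3 - <<'E'
from h import *
crop(look("scene","s4"),"s4c",(220,120,350,220),6)
crop(look("top","t4"),"t4c",(290,200,400,300),6)
E
```

```text
time: 7.55
tool_pos: [0.4785, -0.2718, 0.2061]
tool_rot: [-3.142, -0.001, 0.059]
contact_force: [-11.4, -6.7, 6.7]
opening: 0.0215
time: 7.72
tool_pos: [0.4828, -0.2718, 0.2062]
tool_rot: [-3.141, -0.002, 0.061]
contact_force: [-9.1, -4.7, 2.7]
opening: 0.0214
time: 7.88
tool_pos: [0.484, -0.2718, 0.2062]
tool_rot: [-3.141, -0.002, 0.062]
contact_force: [0.9, -0.7, -1.4]
opening: 0.0221
```

View pics/s4c.png

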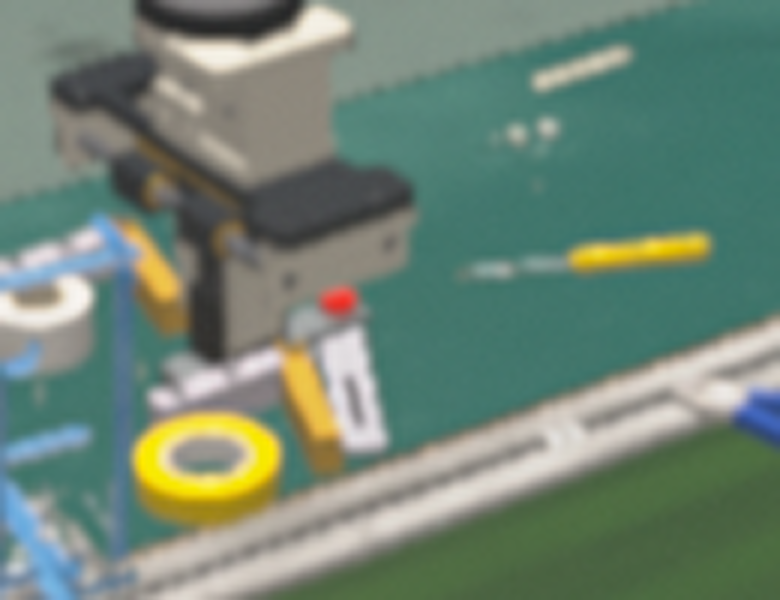

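The scene crop shows the blade nearly parallel to the leg, with a few degrees still to open. I'll check the top view.

View pics/t4c.png

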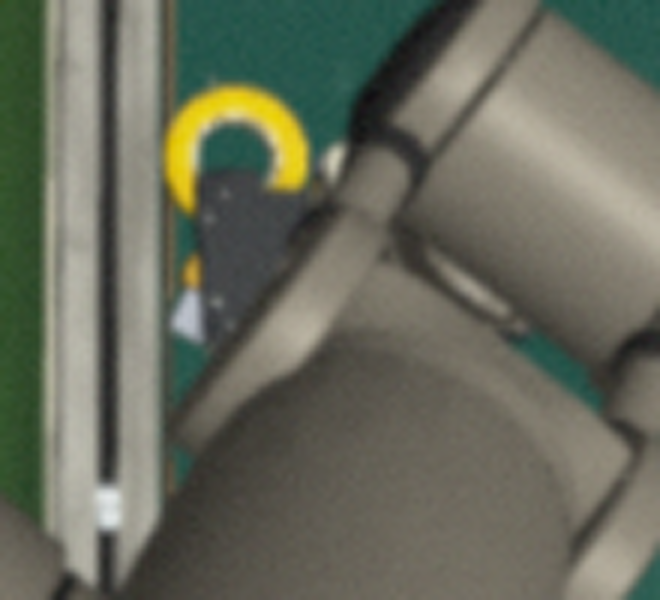

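```bash
cat > bl.py <<'E'
from h import *
import sys
def P(f,x,y,z,o=(220,120),s=6.): return plane("scene",[[o[0]+x/s,o[1]+y/s]],z)[0]*1000
def main(f):
    im=cv2.imread(f"pics/{f}.png")
    for c,z in(("white",.013),("brass",.023),("red",.05)):
        for r in comps(im,c,z,"scene",(255,150,330,205),8): print(*r)
if __name__=="__main__": main(sys.argv[1])
E
python3 bl.py s4; python3 -c "
from bl import *
a=P(0,362,320,.013);b=P(0,386,443,.013);print(a,b,np.arctan2(*(b-a)[::-1]))
a=P(0,310,347,.023);b=P(0,344,432,.023);print(a,b,np.arctan2(*(b-a)[::-1]))"
```

```text
white [302.0, 164.5] 10 [331.7, -275.2] size [6.0, 12.0] ang 2.597
white [271.0, 173.3] 24 [436.1, -282.7] size [25.0, 19.0] ang 0.794
white [278.1, 184.1] 163 [450.3, -223.1] size [105.0, 28.0] ang 1.122
white [260.4, 181.3] 54 [484.2, -262.6] size [44.0, 21.0] ang 0.215
white [304.3, 194.9] 558 [420.4, -138.7] size [208.0, 51.0] ang 3.106
white [257.2, 195.2] 21 [527.7, -206.8] size [24.0, 13.0] ang 1.162
brass [271.2, 187.6] 117 [484.2, -205.5] size [108.0, 19.0] ang 1.186
red [276.1, 169.7] 14 [446.6, -239.1] size [15.0, 12.0] ang 0.836
[ 413.58114251 -267.92130835] [ 463.19059757 -172.44887702] 1.0915756199812792
[ 456.39007173 -246.8692298 ] [ 482.31745547 -177.54592704] 1.2128967279916731
```

```bash
python3 -m creep '[[[0,0,1,0,0,-0.2],[0,0,0.5,0,0,0]]]'
python3 -m creep '[[[2,0.2,0,0,-0.1,0]]]'
python3 -m creep '[[[2,0.2,0,0,-0.1,0]]]'
python3 -m creep '[[[2,0.2,0,0,-0.1,0]]]'
python3 -m creep '[[[2,0.2,0,0,-0.1,0]]]'
```

```text
time: 8.15
tool_pos: [0.484, -0.2717, 0.2069]
tool_rot: [-3.141, -0.002, 0.059]
contact_force: [-0.9, -4.0, -5.8]
opening: 0.0219
time: 8.23
tool_pos: [0.4856, -0.2716, 0.2065]
tool_rot: [-3.141, -0.002, 0.059]
contact_force: [-3.9, -3.9, -4.4]
opening: 0.0216
time: 8.32
tool_pos: [0.4873, -0.2715, 0.2062]
tool_rot: [-3.14, -0.002, 0.059]
contact_force: [-5.5, -5.0, -1.3]
opening: 0.022
time: 8.4
tool_pos: [0.4885, -0.2715, 0.2062]
tool_rot: [-3.14, -0.001, 0.059]
contact_force: [-9.3, -4.5, 3.6]
opening: 0.0219
time: 8.48
tool_pos: [0.4898, -0.2716, 0.2062]
tool_rot: [-3.14, -0.0, 0.06]
contact_force: [-7.9, -4.3, 1.4]
opening: 0.0216
```

```bash
python3 -m creep '[[[0,-0.2,1,0,0,0],[2,0.1,0.6,0,0,0]]]'
python3 -m creep '[[[1.5,0.1,0.4,0,0,0]]]'
python3 -m creep '[[[1.5,0.1,0.4,0,0,0]]]'
python3 - <<'E'
from h import *
crop(look("scene","s5"),"s5c",(240,150,320,210),10)
E
python3 bl.py s5
```

```text
time: 8.65
tool_pos: [0.4914, -0.2715, 0.2071]
tool_rot: [-3.139, 0.001, 0.06]
contact_force: [-3.8, -4.1, -5.2]
opening: 0.0219
time: 8.73
tool_pos: [0.4928, -0.2714, 0.2072]
tool_rot: [-3.138, 0.002, 0.06]
contact_force: [-3.2, -4.9, -6.1]
opening: 0.0222
time: 8.82
tool_pos: [0.4942, -0.2714, 0.2073]
tool_rot: [-3.138, 0.003, 0.06]
contact_force: [-4.3, -3.3, -5.3]
opening: 0.0218
white [302.0, 164.5] 10 [331.7, -275.2] size [6.0, 12.0] ang 2.597
white [272.7, 183.0] 237 [460.0, -236.5] size [80.0, 109.0] ang 1.47
white [304.4, 194.9] 555 [420.1, -138.7] size [208.0, 50.0] ang 3.106
white [257.3, 195.1] 22 [527.3, -207.2] size [24.0, 13.0] ang 1.128
brass [271.2, 187.8] 110 [484.6, -204.6] size [103.0, 18.0] ang 1.187
red [273.6, 170.3] 15 [454.1, -240.0] size [16.0, 12.0] ang 0.865
```

View pics/s5c.png

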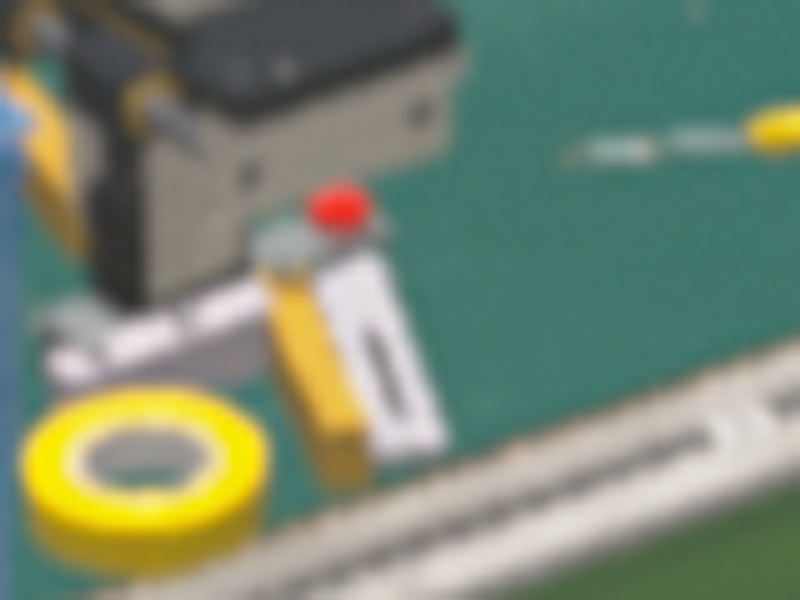

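```bash
cat >> bl.py <<'E'
def edge(im,z,x0,y0,x1,y1,n=40,r=4):
    """sub-pixel straight edge near the segment (pixels): max gradient across it, line fit, angle in world"""
    g=cv2.GaussianBlur(cv2.cvtColor(im,cv2.COLOR_BGR2GRAY).astype(np.float32),(0,0),.7)
    a=np.array([x0,y0],float);b=np.array([x1,y1],float);d=(b-a)/np.hypot(*(b-a));nn=np.array([-d[1],d[0]])
    s=np.arange(-r,r+.01,.25);pts=[]
    for t in np.linspace(0,1,n):
        c=a+t*(b-a);q=(c+s[:,None]*nn).astype(np.float32)
        v=cv2.remap(g,q[:,0][None],q[:,1][None],cv2.INTER_LINEAR)[0];w=np.abs(np.gradient(v));k=w.argmax()
        k0=max(0,k-3);w2=w[k0:k+4];pts.append(c+nn*(w2@s[k0:k+4]/w2.sum()))
    p=plane("scene",pts,z).astype(np.float32)*1000
    vx,vy,cx,cy=cv2.fitLine(p,cv2.DIST_HUBER,0,.5,.001).ravel()
    if vy<0: vx,vy=-vx,-vy
    res=np.abs((p-[cx,cy])@[-vy,vx]);return float(np.arctan2(vy,vx)),(float(cx),float(cy)),float(np.median(res))
E
python3 - <<'E'
from bl import *
im=cv2.imread("pics/s5.png")
f=lambda x,y:(240+x/10,150+y/10)
for n,z,a,b in(("blade R",.013,(382,275),(443,425)),("leg R top",.023,(316,300),(358,400)),("leg L top",.023,(275,300),(318,415)),("blade/leg",.013,(330,300),(372,430))):
    print(n,edge(im,z,*f(*a),*f(*b),r=1.5))
E
```

```text
blade R (1.1867231130599976, (445.9281311035156, -214.1006622314453), 0.27305173873901367)
leg R top (1.2925119400024414, (469.3587646484375, -212.1768798828125), 0.7541484832763672)
leg L top (1.2463366985321045, (484.8832092285156, -217.15945434570312), 0.2967343330383301)
blade/leg (1.1934672594070435, (461.9496765136719, -216.2662811279297), 1.2181003093719482)
```

```bash
python3 -m creep '[[[1.5,0.1,0.4,0,0,0]]]'
python3 -m creep '[[[1.5,0.1,0.4,0,-0.1,0]]]'
python3 -m creep '[[[1.5,0.1,0.4,0,-0.1,0]]]'
python3 - <<'E'
from bl import *
im=look("scene","s6");f=lambda x,y:(240+x/10,150+y/10)
print(edge(im,.013,*f(372,275),*f(437,425),r=1.8))
E
python3 -m creep '[[[1,0.1,0.4,0,0,0]]]'
python3 -m creep '[[[1,0.1,0.4,0,0,0]]]'
python3 - <<'E'
from bl import *
im=look("scene","s7");f=lambda x,y:(240+x/10,150+y/10)
print(edge(im,.013,*f(368,275),*f(435,425),r=1.8))
E
```

```text
time: 8.95
tool_pos: [0.4957, -0.2714, 0.2074]
tool_rot: [-3.138, 0.004, 0.06]
contact_force: [-3.4, -4.5, -6.3]
opening: 0.022
time: 9.03
tool_pos: [0.4971, -0.2714, 0.2074]
tool_rot: [-3.138, 0.004, 0.06]
contact_force: [-4.0, -5.1, -5.3]
opening: 0.0215
time: 9.12
tool_pos: [0.4985, -0.2713, 0.2075]
tool_rot: [-3.138, 0.003, 0.06]
contact_force: [-3.9, -4.7, -6.3]
opening: 0.021
(1.2321616411209106, (447.39398193359375, -214.491943359375), 0.24628190696239471)
time: 9.25
tool_pos: [0.4995, -0.2713, 0.2075]
tool_rot: [-3.138, 0.004, 0.061]
contact_force: [-3.3, -4.6, -5.6]
opening: 0.0218
time: 9.33
tool_pos: [0.5003, -0.2713, 0.2076]
tool_rot: [-3.138, 0.005, 0.061]
contact_force: [-4.1, -5.3, -5.8]
opening: 0.0214
(1.2499924898147583, (447.4373474121094, -216.13607788085938), 0.305743932723999)
```

```bash
python3 -m creep '[[[0.6,0,0.2,0,0,0]]]'
python3 - <<'E'
from bl import *
im=look("scene","s8");f=lambda x,y:(240+x/10,150+y/10)
print(robot.observe()["contact_force"]); print(edge(im,.013,*f(368,275),*f(435,425),r=1.8))
for i in range(2): print(edge(im,.023,*f(275,300),*f(318,415),r=1.5),edge(im,.023,*f(316,300),*f(358,400),r=1.2))
crop(im,"s8c",(245,160,305,205),13)
E
```

```text
time: 9.47
tool_pos: [0.5009, -0.2713, 0.2075]
tool_rot: [-3.137, 0.005, 0.061]
contact_force: [-3.3, -4.2, -5.6]
opening: 0.0216
[-2.63514015 -4.2770373  -5.59208253]
(1.2586946487426758, (448.063720703125, -214.9516143798828), 0.25421711802482605)
(1.2487071752548218, (487.0879821777344, -210.3330078125), 0.31803417205810547) (1.3080438375473022, (471.4347229003906, -208.23464965820312), 0.6221257448196411)
(1.2487071752548218, (487.0879821777344, -210.3330078125), 0.31803417205810547) (1.3080438375473022, (471.4347229003906, -208.23464965820312), 0.6221257448196411)
```

View pics/s8c.png

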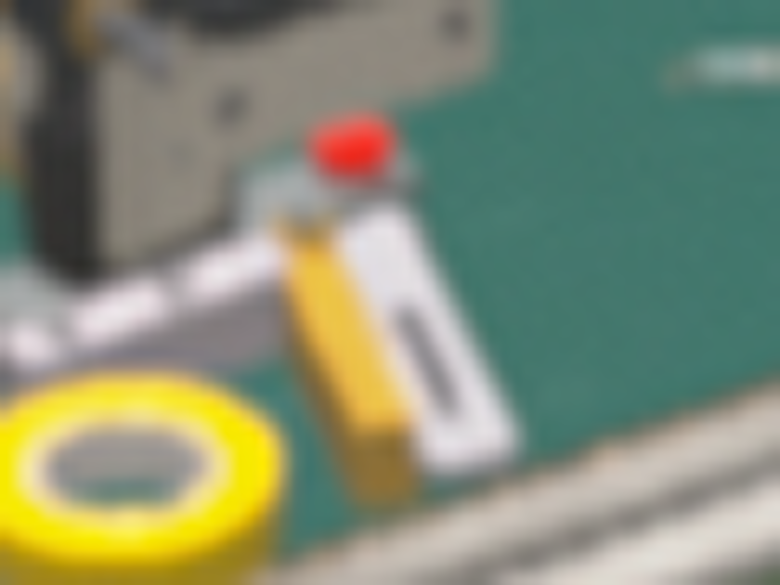

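```bash
python3 -m creep '[[[0.5,0,0.2,0,0,0]]]' | sed -n '2p;4p'
python3 -c "
from h import *
for i in range(3): print(robot.observe()['contact_force'].round(1),robot.observe()['torque'].round(2)); look('top')"
```

```text
tool_pos: [0.5014, -0.2713, 0.2074]
contact_force: [-3.0, -2.5, -5.6]
[-3.  -2.5 -5.6] [-0.78  0.62  0.08]
[-3.4 -4.  -5.7] [-0.81  0.58  0.05]
[-3.6 -4.1 -4.5] [-0.81  0.59  0.  ]
```

```bash
python3 -m creep '[[[0.5,0,0.2,0,0,0]]]' | sed -n '2p;4p'
python3 -c "
from h import *
for i in range(3): print(robot.observe()['contact_force'].round(1),robot.observe()['torque'].round(2)); look('top')"
python3 - <<'E'
from bl import *
im=look("scene","s9");f=lambda x,y:(240+x/10,150+y/10)
print(edge(im,.013,*f(368,275),*f(435,425),r=1.8),edge(im,.023,*f(275,300),*f(318,415),r=1.5))
E
```

```text
tool_pos: [0.5017, -0.2713, 0.2074]
contact_force: [-5.0, -3.7, -4.1]
[-5.  -3.7 -4.1] [-0.77  0.79 -0.01]
[-5.2 -3.6 -4.8] [-0.79  0.67  0.  ]
[-3.8 -4.7 -4.5] [-0.76  0.65  0.01]
(1.2599561214447021, (447.98870849609375, -214.84849548339844), 0.3590906262397766) (1.2475050687789917, (485.6997375488281, -214.71534729003906), 0.30263352394104004)
```

```bash
python3 -m creep '[[[0.4,0,0.2,0,0,0]]]' | sed -n '2p;4p'
python3 - <<'E'
from bl import *
im=look("scene","s10");f=lambda x,y:(240+x/10,150+y/10)
print(edge(im,.013,*f(368,275),*f(435,425),r=1.8),edge(im,.023,*f(275,300),*f(318,415),r=1.5))
for i in range(3): print(robot.observe()['contact_force'].round(1),robot.observe()['torque'].round(2)); look('top')
E
```

```text
tool_pos: [0.5018, -0.2713, 0.2074]
contact_force: [-2.4, -4.2, -3.6]
(1.2599270343780518, (447.9884338378906, -214.84852600097656), 0.36118295788764954) (1.2476145029067993, (485.6960754394531, -214.7154541015625), 0.3051621913909912)
[-4.7 -3.5 -4.4] [-0.77  0.63  0.02]
[-4.  -3.4 -4.3] [-0.83  0.63 -0.03]
[-4.  -4.1 -3.8] [-0.71  0.63 -0.03]
```

Flush: the last 0.4 mm command moved only 0.1 mm and the blade angle stopped changing. I'll settle it on the bench, release, rise and move over the lever.

```bash
python3 -m creep '[[[0,0,-1.2,0,0,0],[0,0,-0.5,0,0,0],[0,0,0,0,0,0]]]' | sed -n '2p;4p'
python3 -m creep '[[[0,0,0,0,0,0],[0,0,0,0,0,0],[0,0,0,0,0,0],[0,0,0,0,0,0],[0,0,0,0,0,0]]]' 0 
python3 -m creep '[[[0,0,20,0,0,0],[0,0,30,0,0,0],[0,0,30,0,0,0],[-10,-10,10,0,0,0],[-15,-15,0,0,0,0]]]' 1
python3 -m creep '[[[-15,-15,0,0,0,0],[-5,-5,0,0,0,0],[0,0,0,0,0,0]]]'
python3 - <<'E'
from bl import *
im=look("scene","s11");f=lambda x,y:(240+x/10,150+y/10)
print(edge(im,.013,*f(368,275),*f(435,425),r=1.8))
for c,z in(("red",.04),): print(comps(im,c,z,"scene",(240,130,330,205),5))
crop(im,"s11c",(230,120,320,190),8.5)
look("top","t11")
E
```

```text
tool_pos: [0.5018, -0.2713, 0.2064]
contact_force: [-3.5, -4.0, -6.4]
time: 10.98
tool_pos: [0.504, -0.2701, 0.2082]
tool_rot: [-3.137, 0.002, 0.061]
contact_force: [-0.8, 0.3, -0.5]
opening: 0.0452
time: 11.4
tool_pos: [0.4798, -0.2925, 0.3006]
tool_rot: [-3.134, 0.003, 0.066]
contact_force: [-0.2, -0.3, -0.8]
opening: 0.0171
time: 11.65
tool_pos: [0.4566, -0.3157, 0.3016]
tool_rot: [-3.137, 0.001, 0.064]
contact_force: [0.1, -0.3, 0.7]
opening: 0.001
(1.2409263849258423, (448.1637878417969, -216.33676147460938), 0.3209395408630371)
[('red', [267.3, 167.4], 56, [451.1, -278.4], 'size', [85.0, 20.0], 'ang', 1.38)]
```

View pics/s11c.png

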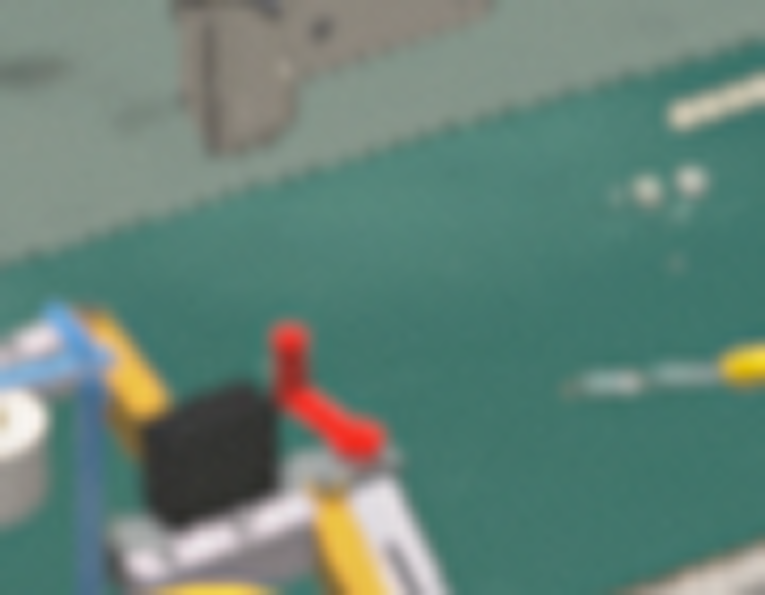

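Run:
```python
from bl import *
n=P(0,290,330,.049,(230,120),8.5);h=P(0,362,437,.028,(230,120),8.5);print("nub",n,"hub",h,n-h,np.hypot(*(n-h)))
b=P(0,210,388,.060,(230,120),8.5);print("block top mid",b)
c=[P(0,x,y,.060,(230,120),8.5) for x,y in((147,420),(243,385),(278,400),(180,442))];print(np.round(c,0))
```

```text
nub [ 441.12383639 -311.19756679] hub [ 439.88383877 -267.96579071] [  1.23999762 -43.23177608] 43.24955556748464
block top mid [ 493.13341688 -275.72424783]
[[ 520. -269.]
 [ 483. -271.]
 [ 479. -257.]
 [ 519. -251.]]
```

```bash
python3 -m creep '[[[6,0,-20,0,0,0],[0,0,-30,0,0,0],[0,0,-25,0,0,0],[0,0,-12,0,0,0],[0,0,0,0,0,0]]]'
python3 -m creep '[[[-5,-0.3,0,0,0,0],[-5,-0.3,0,0,0,0],[-5,0,-1,0,0,0]]]'
python3 -m creep '[[[-5,-0.3,-1,0,0,0],[-5,-0.3,0,0,0,0],[-5,0,0,0,0,0],[-4,0,0,0,0,0],[0,0,0,0,0,0]]]'
python3 - <<'E'
from bl import *
im=look("scene","s12");print(comps(im,"red",.04,"scene",(240,130,330,205),5))
crop(im,"s12c",(230,120,320,190),8.5)
E
```

```text
time: 12.17
tool_pos: [0.4664, -0.3116, 0.2108]
tool_rot: [-3.137, -0.002, 0.067]
contact_force: [-1.0, 0.7, -0.9]
opening: 0.0003
time: 12.42
tool_pos: [0.4524, -0.3109, 0.2096]
tool_rot: [-3.136, -0.002, 0.07]
contact_force: [2.1, -0.8, 0.7]
opening: 0.0007
time: 12.83
tool_pos: [0.4309, -0.3116, 0.2117]
tool_rot: [-3.139, -0.006, 0.069]
contact_force: [0.3, -0.2, -0.7]
opening: 0.0004
[('red', [271.9, 168.4], 36, [443.2, -266.3], 'size', [62.0, 14.0], 'ang', 0.947)]
```

View pics/s12c.png

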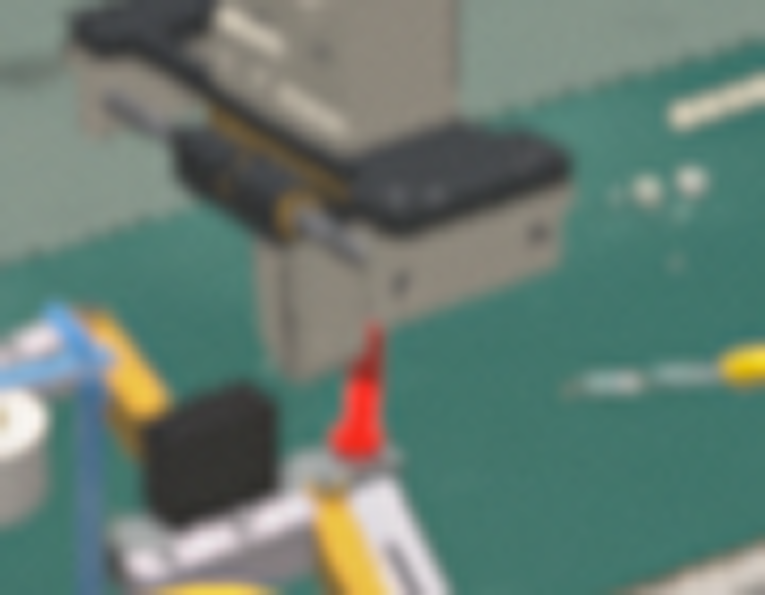

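The finger pushes the nub from the +x side; the lever is at about 40° and the gauge has not moved. Continue, then finish from the -y side.

```bash
python3 -m creep '[[[-4,-0.3,0,0,0,0],[-4,-0.3,0,0,0,0],[-3,0,0,0,0,0]]]' | sed -n '2p;4p'
python3 -m creep '[[[8,0,0,0,0,0],[2,-15,0,0,0,0],[0,-18,0,0,0,0],[-15,0,0,0,0,0],[-17,0,0,0,0,0]]]' | sed -n '2p;4p'
```

```text
tool_pos: [0.4202, -0.3124, 0.2122]
contact_force: [2.5, 1.4, -0.1]
tool_pos: [0.4006, -0.3471, 0.2124]
contact_force: [-0.9, 0.2, -0.3]
```

```bash
python3 -m creep '[[[0,10,0,0,0,0],[0,8,0,0,0,0]]]' | sed -n '2p;4p'
python3 -m creep '[[[0,6,0,0,0,0],[0,5,0,0,0,0]]]' | sed -n '2p;4p'
python3 - <<'E'
from bl import *
im=look("scene","s13");print(comps(im,"red",.04,"scene",(240,130,330,205),5))
E
```

```text
tool_pos: [0.3993, -0.3303, 0.2122]
contact_force: [-0.3, 0.5, -0.1]
tool_pos: [0.4001, -0.3178, 0.2123]
contact_force: [-0.8, -1.3, 0.2]
[('red', [275.5, 165.9], 58, [427.1, -272.3], 'size', [88.0, 16.0], 'ang', 0.751)]
```

```bash
python3 -m creep '[[[0,6,0,0,0,0],[0,6,0,0,0,0],[0,4.5,0,0,0,0],[0,0,0,0,0,0]]]' | sed -n '2p;4p'
python3 -m creep '[[[0,-10,0,0,0,0],[0,-20,20,0,0,0],[-20,-30,25,0,0,0],[-20,-30,25,0,0,0],[-20,-30,20,0,0,0]]]' -0.3| sed -n '2p;4p'
python3 - <<'E'
from bl import *
im=look("scene","s14");print(comps(im,"red",.04,"scene",(240,130,330,205),5))
f=lambda x,y:(240+x/10,150+y/10)
print(edge(im,.013,*f(368,275),*f(435,425),r=1.8))
i2=look("top","t14"); a=cv2.resize(im[120:210,230:330],None,fx=6.6,fy=6.6,interpolation=2); b=cv2.resize(i2[210:300,280:370],None,fx=5,fy=5,interpolation=2)
cv2.imwrite("pics/c14.png",np.vstack([a[:, :],])[:590]); cv2.imwrite("pics/c14b.png",b)
print(comps(i2,"red",.03),comps(i2,"brass",.023))
E
```

```text
tool_pos: [0.4015, -0.2978, 0.2125]
contact_force: [-0.5, 0.4, -1.0]
tool_pos: [0.3424, -0.4158, 0.3004]
contact_force: [0.5, -0.3, -0.4]
[('red', [278.4, 167.0], 63, [423.5, -262.5], 'size', [81.0, 24.0], 'ang', 0.466)]
(1.2435005903244019, (445.9715270996094, -215.67359924316406), 0.47693753242492676)
[('red', [356.5, 271.0], 85, [417.0, -278.1], 'size', [50.0, 14.0], 'ang', 0.152)] [('brass', [333.8, 249.2], 135, [473.9, -219.6], 'size', [71.0, 15.0], 'ang', 1.253), ('brass', [387.8, 249.1], 136, [476.7, -364.0], 'size', [76.0, 14.0], 'ang', 1.402)]
```

View pics/c14b.png

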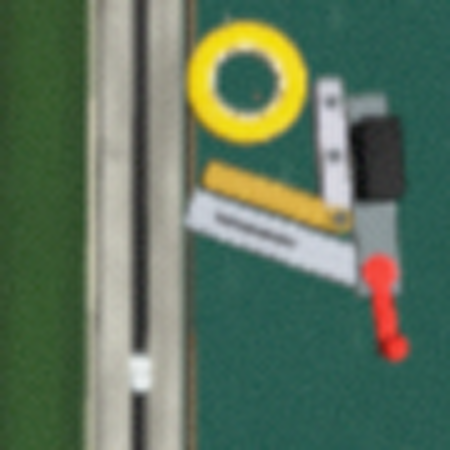

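The lever points along -x (locked) and the stock lies against the rail. Blade and leg look parallel with a thin dark line between them. I'll measure both from the top view.

```bash
sed -i 's/def edge(im,z,x0,y0,x1,y1,n=40,r=4):/def edge(im,z,x0,y0,x1,y1,n=40,r=4,cam="scene"):/; s/p=plane("scene",pts,z)/p=plane(cam,pts,z)/' bl.py
python3 - <<'E'
from bl import *
im=cv2.imread("pics/t14.png");f=lambda x,y:(280+x/5,210+y/5)
for n,z,a,b in(("blade low",.013,(200,227),(345,281)),("blade end",.013,(195,200),(187,220)),("blade up",.013,(210,202),(335,238)),("leg up",.023,(225,163),(315,190)),("leg low",.023,(220,188),(320,222)),
  ("rail L",.023,(317,95),(324,190)),("rail R",.023,(340,90),(346,140)),("stock R",.021,(400,205),(397,285))):
    e=edge(im,z,*f(*a),*f(*b),r=1.5,cam="top");print(n,np.round(e[0],3),np.round(e[1],1),round(e[2],2))
print(gauge(im,win=(300,230,400,300)))
E
```

```text
blade low 1.249 [ 445.9 -213.2] 0.25
blade end 2.982 [ 466.3 -177. ] 0.17
blade up 1.254 [ 462.7 -224.4] 0.47
leg up 1.251 [ 483.3 -218.5] 0.32
leg low 1.256 [ 469.1 -219.2] 1.07
rail L 0.053 [ 508.1 -246.2] 0.48
rail R 3.128 [ 518.7 -259.3] 0.27
stock R 0.053 [ 449.9 -287.5] 0.35
{'redc': array([ 417.1, -278.7]), 'redrect': [array([ 415.98, -278.61]), array([50.51, 13.88]), np.float64(6.69)], 'dark': array([ 492.3, -270.3]), 'darkpx': array([355.2, 241.3]), 'n': 167, 'drect': [array([ 493.1, -269.8]), array([26. , 42.3]), np.float64(89.2)]}
```

```bash
python3 -m creep '[[[30,29,0,0,0,0],[30,29,0,0,0,0],[30,29,0,0,0,-0.3],[30,29,0,0,0,0],[29,27,0,0,0,0]]]' -0.3
python3 -m creep '[[[0,0,0,0,0,0],[0,0,0,0,0,0]]]'
```

```text
time: 15.2
tool_pos: [0.4881, -0.281, 0.3021]
tool_rot: [3.139, -0.005, 0.051]
contact_force: [0.1, -0.9, 0.6]
opening: 0.0595
time: 15.37
tool_pos: [0.4931, -0.2749, 0.3009]
tool_rot: [3.141, -0.006, 0.059]
contact_force: [-0.5, 0.1, -0.4]
opening: 0.0596
```

```bash
python3 -m creep '[[[0,2,-30,0,0.2,0],[0,1,-30,0,0,0],[0,0,-20,0,0,0],[0,0,-9,0,0,0],[0,0,0,0,0,0]]]' | tail -4
python3 -m creep '[[[0,0,-5,0,0,0],[0,0,0,0,0,0]]]' | tail -4
```

```text
tool_pos: [0.4919, -0.2735, 0.2088]
tool_rot: [3.14, -0.005, 0.059]
contact_force: [-0.0, 0.6, 0.1]
opening: 0.0597
tool_pos: [0.4913, -0.2749, 0.2039]
tool_rot: [3.14, -0.004, 0.057]
contact_force: [-1.0, 0.2, 0.3]
opening: 0.0596
```

```bash
python3 -m creep '[[[0,3,1,0,0,0],[0,0,0,0,0,0],[0,0,0,0,0,0],[0,0,0,0,0,0],[0,0,0,0,0,0]]]' 1 60 | tail -4
python3 -m creep '[[[0,0,0,0,0,0],[0,0,0,0,0,0],[0,0,0,0,0,0]]]'| tail -4
python3 -m creep '[[[0,0.5,0.6,0,0,0],[0,0.5,0.6,0,0,0],[0,0.5,0.2,0,0,0]]]'| tail -4
python3 -m creep '[[[1,0.1,0.4,0,0,0]]]'| tail -4
```

```text
tool_pos: [0.492, -0.2731, 0.2091]
tool_rot: [3.135, -0.01, 0.056]
contact_force: [-0.3, 0.8, 1.1]
opening: 0.0308
tool_pos: [0.4921, -0.2729, 0.2097]
tool_rot: [3.135, -0.011, 0.056]
contact_force: [-1.3, -0.7, -1.9]
opening: 0.0218
tool_pos: [0.4916, -0.2711, 0.2097]
tool_rot: [3.136, -0.009, 0.056]
contact_force: [-0.6, -1.1, -3.1]
opening: 0.0218
tool_pos: [0.4924, -0.2709, 0.2098]
tool_rot: [3.137, -0.008, 0.056]
contact_force: [-0.3, -0.1, -5.0]
opening: 0.0215
```

```bash
for i in 1; do
python3 -m creep '[[[0.8,0.7,0.2,0,-0.1,0]]]'| sed -n '2p;4p'
python3 -m creep '[[[0.8,0.5,0.2,0,-0.1,0]]]'| sed -n '2p;4p'
python3 -m creep '[[[0.8,0.3,0.2,0,-0.1,0]]]'| sed -n '2p;4p'
python3 -m creep '[[[0.8,0.1,0.2,0,-0.1,0]]]'| sed -n '2p;4p'; done
```

```text
tool_pos: [0.4931, -0.2702, 0.2097]
contact_force: [-3.3, -3.1, -2.7]
tool_pos: [0.4938, -0.27, 0.2098]
contact_force: [-2.5, -5.1, -5.2]
tool_pos: [0.4946, -0.2699, 0.2098]
contact_force: [0.3, -2.2, -5.9]
tool_pos: [0.4952, -0.2698, 0.2098]
contact_force: [-3.2, -2.6, -5.6]
```

```bash
python3 -m creep '[[[0.4,0,0.2,0,-0.1,0]]]'| sed -n '2p;4p'
python3 -m creep '[[[0.4,0,0.2,0,-0.1,0]]]'| sed -n '2p;4p'
python3 - <<'E'
from bl import *
im=look("scene","s15");f=lambda x,y:(240+x/10,150+y/10)
print(edge(im,.013,*f(368,275),*f(435,425),r=1.8),edge(im,.023,*f(275,300),*f(318,415),r=1.5))
for i in range(4): print(robot.observe()['contact_force'].round(1)); look('top')
E
```

```text
tool_pos: [0.4953, -0.2699, 0.2097]
contact_force: [-3.2, -3.2, -4.8]
tool_pos: [0.4953, -0.2699, 0.2097]
contact_force: [-3.9, -3.1, -4.5]
(1.2453200817108154, (448.2595520019531, -216.32012939453125), 0.3226128816604614) (1.2503589391708374, (487.1275939941406, -210.33157348632812), 0.30744439363479614)
[-4.5 -2.9 -5.5]
[-3.8 -3.7 -4.5]
[-3.7 -3.5 -4.7]
[-4.4 -3.1 -5.5]
```

Re-seated snug and locked: it stalls at x=495.3 with the blade at 1.245 against the leg's 1.250. I'll back off, lift and carry it to the fence.

```bash
python3 -m creep '[[[0,0,-0.6,0,0,0],[-6,-1,0.5,0,0,0],[-10,-3,1,0,0,0],[-10,-3,15,0,0,0],[0,0,25,0,0,0]]]'| tail -4
python3 -m creep '[[[3,10,15,0,0,0],[6,30,0,0,0,0],[6,40,0,0,0,0],[6,40,0,0,0,0],[6,40,0,0,0,0]]]'| tail -4
python3 -m creep '[[[5,40,0,0,0,0],[5,30,0,0,0,0],[0,10,0,0,0,0],[0,0,0,0,0,0]]]'| tail -4
```

```text
tool_pos: [0.4665, -0.2751, 0.2473]
tool_rot: [-3.138, -0.009, 0.057]
contact_force: [-0.4, 0.4, -5.7]
opening: 0.0219
tool_pos: [0.4906, -0.1192, 0.268]
tool_rot: [3.138, -0.021, 0.041]
contact_force: [0.7, 0.0, -6.5]
opening: 0.0215
tool_pos: [0.4976, -0.0292, 0.2679]
tool_rot: [-3.141, -0.021, 0.045]
contact_force: [-0.3, -0.4, -6.1]
opening: 0.0218
```

```bash
python3 -m creep '[[[10,4,-20,0,0.6,0.7],[0,0,-20,0,0,0],[0,0,-8,0,0,0],[0,0,0,0,0,0]]]'| tail -4
python3 - <<'E'
from bl import *
im=look("scene","s16"); crop(im,"s16c",(250,150,390,255),5.7)
E
```

```text
tool_pos: [0.5069, -0.0266, 0.2197]
tool_rot: [-3.141, -0.015, 0.058]
contact_force: [-0.3, -0.4, -5.5]
opening: 0.0213
```

View pics/s16c.png

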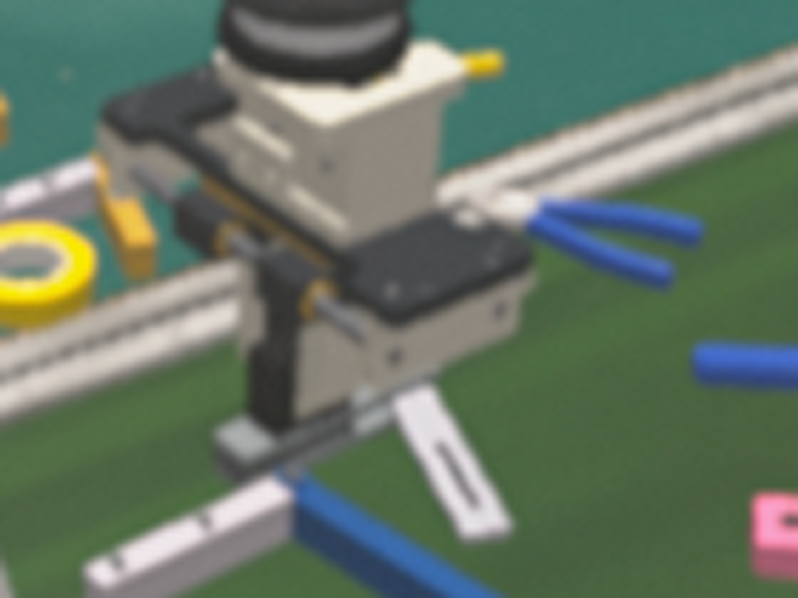

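The gauge is just off the rail's -y face (crop (260,440)), with the blade (455,460) clear of the fence. Lower and push to the rail.

```bash
python3 -m creep '[[[0,0,-4,0,0.2,0],[0,0,-3,0,0,0]]]'| tail -4
python3 -m creep '[[[0,5,-1,0,0,0],[0,4,0,0,0,0]]]'| tail -4
python3 -m creep '[[[0,1,0,0,0,0]]]'| sed -n '2p;4p'
python3 -m creep '[[[0,1,0,0,0,0]]]'| sed -n '2p;4p'
python3 -m creep '[[[0,1,0,0,0,0]]]'| sed -n '2p;4p'
python3 -m creep '[[[0,1,0,0,0,0]]]'| tail -4
```

```text
tool_pos: [0.5071, -0.0283, 0.2144]
tool_rot: [-3.141, -0.013, 0.056]
contact_force: [0.4, -0.5, -6.4]
opening: 0.0215
tool_pos: [0.5073, -0.0202, 0.2139]
tool_rot: [3.142, -0.014, 0.053]
contact_force: [0.9, 0.1, -5.1]
opening: 0.0217
tool_pos: [0.5073, -0.0187, 0.2142]
contact_force: [0.2, -0.2, -6.4]
tool_pos: [0.5074, -0.0174, 0.2145]
contact_force: [-0.0, -0.2, -6.1]
tool_pos: [0.5074, -0.0163, 0.2148]
contact_force: [0.6, -7.6, -9.3]
tool_pos: [0.5075, -0.0159, 0.2149]
tool_rot: [3.139, -0.016, 0.055]
contact_force: [-0.4, -10.4, -10.1]
opening: 0.0217
```

```bash
python3 -m creep '[[[0,-1,-2,0,0.3,0.1],[0,-0.3,-1.5,0,0,0],[0,0,-0.5,0,0,0]]]'| tail -4
python3 -m creep '[[[5,0.4,0.3,0,0,0],[5,0.4,0.3,0,0,0]]]'| tail -4
python3 -m creep '[[[5,0.4,0.4,0,0,0],[5,0.4,0.4,0,0,0],[5,0.4,0.4,0,0,0]]]'| tail -4
```

```text
tool_pos: [0.5076, -0.0172, 0.2111]
tool_rot: [3.138, -0.012, 0.057]
contact_force: [0.2, 0.1, -4.7]
opening: 0.0211
tool_pos: [0.5174, -0.0161, 0.2115]
tool_rot: [3.139, -0.01, 0.057]
contact_force: [0.2, -0.4, -5.8]
opening: 0.0216
tool_pos: [0.534, -0.0147, 0.2128]
tool_rot: [3.139, -0.009, 0.058]
contact_force: [-1.4, -2.0, -5.2]
opening: 0.0217
```

```bash
python3 -m creep '[[[4,0.3,-0.2,0,-0.1,0],[4,0.3,0,0,0,0]]]'| tail -4
python3 -m creep '[[[4,0.3,0,0,-0.1,0],[4,0.3,0,0,0,0]]]'| tail -4
python3 -m creep '[[[3,0.3,0,0,0,0],[2,0.2,0,0,0,0]]]'| tail -4
python3 - <<'E'
from bl import *
im=look("scene","s17"); crop(im,"s17c",(250,180,370,270),6.6)
E
```

```text
tool_pos: [0.5431, -0.0141, 0.2124]
tool_rot: [3.138, -0.01, 0.059]
contact_force: [-1.9, -1.4, -5.4]
opening: 0.0217
tool_pos: [0.5519, -0.0135, 0.2122]
tool_rot: [3.138, -0.011, 0.059]
contact_force: [-1.4, -1.8, -5.1]
opening: 0.0216
tool_pos: [0.5577, -0.0131, 0.2121]
tool_rot: [3.138, -0.011, 0.059]
contact_force: [-1.5, -1.8, -5.2]
opening: 0.0217
```

View pics/s17c.png

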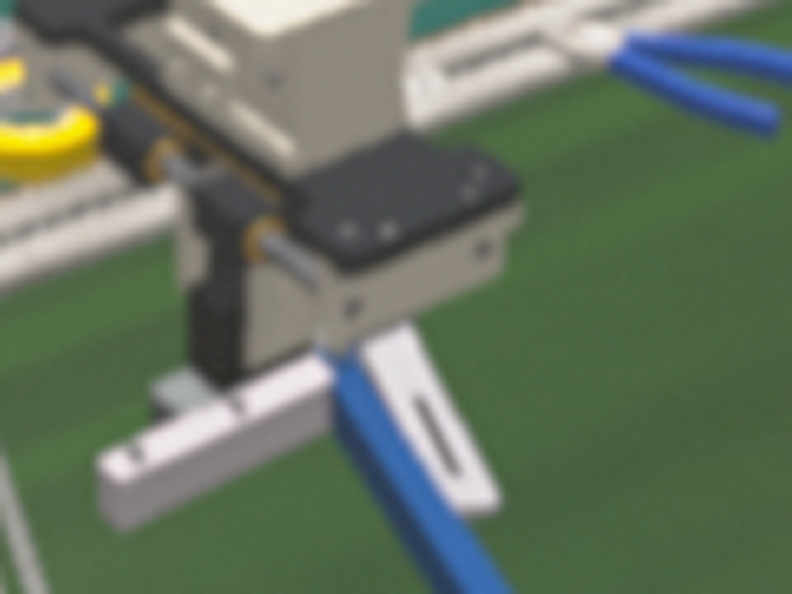

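The fence is swinging along with the blade tip (crop (450,510)), and a small wedge remains.

```bash
cat >> bl.py <<'E'
def fb(im):
    """fence angle/offset (its two top edges) and blade outer edge in the scene picture, by masks"""
    hsv=cv2.cvtColor(im,cv2.COLOR_BGR2HSV);k=np.zeros(hsv.shape[:2],np.uint8);k[205:290,290:372]=255
    m=cv2.bitwise_and(cv2.inRange(hsv,(95,90,40),(125,255,255)),k)
    v,u=np.nonzero(m);return u,v,m
E
cat > fe.py <<'E'
from bl import *
import sys
def fence_edge(im,z=.024):
    # right-hand (blade side) top edge: for each row, rightmost blue pixel
    u,v,m=fb(im);pts=[]
    for r in range(212,280):
        c=u[v==r]
        if len(c)>3: pts.append((c.max(),r))
    pts=np.array(pts,float)
    vx,vy,x,y=cv2.fitLine(pts.astype(np.float32),cv2.DIST_HUBER,0,.5,.001).ravel()
    s=np.array([-25,25]);q=np.c_[x+s*vx,y+s*vy]
    return q
if __name__=="__main__":
    im=look("scene",sys.argv[1]) if len(sys.argv)>2 else cv2.imread(f"pics/{sys.argv[1]}.png")
    q=fence_edge(im);print(q.round(1).tolist(),edge(im,.024,*q[0],*q[1],r=1.5))
    q2=plane("scene",q,.024)*1000;print(np.arctan2(*(q2[1]-q2[0])[::-1]))
E
python3 fe.py s17
python3 - <<'E'
from bl import *
im=cv2.imread("pics/s17.png");f=lambda x,y:(250+x/6.6,180+y/6.6)
print(edge(im,.016,*f(420,350),*f(490,480),r=1.5))
E
```

```text
[[306.1, 239.4], [334.5, 280.6]] (1.3461841344833374, (548.9185791015625, 95.40827178955078), 0.7894972562789917)
1.3664247247684147
(1.261677861213684, (512.0182495117188, 45.20223617553711), 0.09932100772857666)
```

```bash
python3 -m creep '[[[3,0.3,0,0,0,0],[2,0.2,0,0,0,0]]]'| sed -n '2p;4p'
python3 -m creep '[[[1,0.1,0,0,0,0]]]'| sed -n '2p;4p'
python3 fe.py s18 1
python3 -m creep '[[[1,0.1,0,0,0,0]]]'| sed -n '2p;4p'
python3 fe.py s19 1
```

```text
tool_pos: [0.563, -0.0127, 0.2119]
contact_force: [-2.0, -1.7, -5.0]
tool_pos: [0.5641, -0.0126, 0.2119]
contact_force: [-1.2, -2.2, -5.0]
[[302.9, 236.2], [327.6, 279.6]] (1.2808424234390259, (553.4319458007812, 84.88540649414062), 0.4111044406890869)
1.2977258065090969
tool_pos: [0.5652, -0.0125, 0.2118]
contact_force: [-1.9, -3.2, -5.9]
[[301.1, 233.0], [325.3, 276.8]] (1.2697218656539917, (552.18896484375, 77.35267639160156), 0.3840198516845703)
1.2884634069153107
```

```bash
python3 -m creep '[[[0.6,0.05,0,0,0,0]]]'| sed -n '2p;4p'
python3 -m creep '[[[0.5,0.05,0,0,0,0]]]'| sed -n '2p;4p'
python3 fe.py s20 1
python3 -m creep '[[[0.5,0.05,0,0,0,0]]]'| sed -n '2p;4p'
python3 fe.py s21 1
python3 - <<'E'
from bl import *
im=cv2.imread("pics/s21.png");f=lambda x,y:(250+x/6.6,180+y/6.6)
print(edge(im,.016,*f(405,350),*f(478,480),r=1.5))
crop(im,"s21c",(250,180,370,270),6.6)
E
```

```text
tool_pos: [0.5658, -0.0125, 0.2118]
contact_force: [-4.0, -2.1, -4.2]
tool_pos: [0.566, -0.0125, 0.2118]
contact_force: [-4.5, -2.3, -4.4]
[[302.8, 236.0], [326.5, 280.0]] (1.2587296962738037, (555.8071899414062, 86.39089965820312), 0.44078874588012695)
1.2800967147315072
tool_pos: [0.5662, -0.0125, 0.2117]
contact_force: [-3.6, -2.8, -4.3]
[[302.8, 236.0], [326.5, 280.0]] (1.2579503059387207, (555.86865234375, 86.483154296875), 0.3746485710144043)
1.2800967147315072
(1.255932331085205, (518.4249877929688, 42.9776611328125), 0.10557945817708969)
```

View pics/s21c.png

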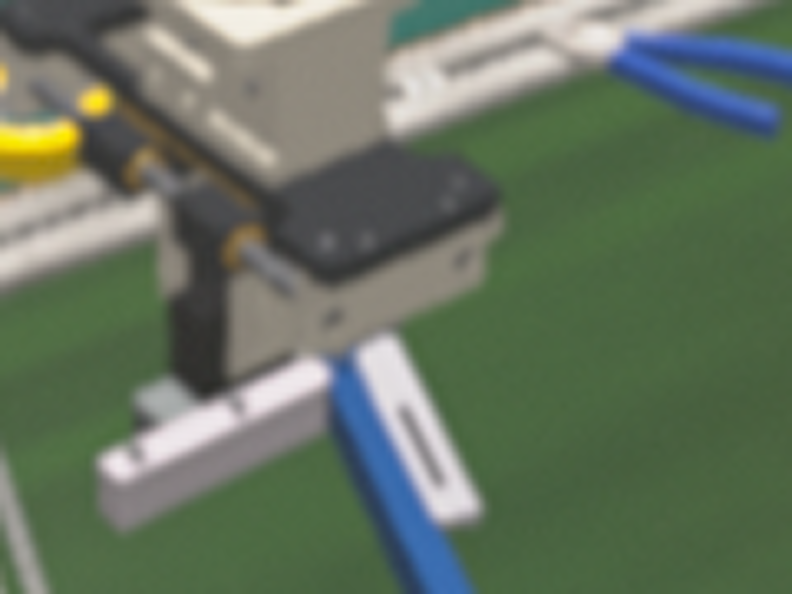

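The fence lies flush along the blade (1.258 against 1.256 rad), with the same stall as at the corner. Withdraw and carry the gauge back.

```bash
python3 -m creep '[[[-5,-0.5,0.3,0,0,0],[-10,-1,1,0,0,0],[-15,-4,3,0,0,0],[-10,-3,20,0,0,0],[0,-3,30,0,0,0]]]'| tail -4
python3 -m creep '[[[-8,-30,5,0,0,0],[-8,-40,0,0,0,0],[-8,-40,0,0,0,0],[-8,-40,0,0,0,0],[-8,-38,0,0,0,0]]]'| tail -4
python3 -m creep '[[[-8,-35,0,0,0,0],[-6,-18,0,0,0,0],[0,0,0,0,0,0],[0,0,0,0,0,0]]]'| tail -4
```

```text
tool_pos: [0.5243, -0.0222, 0.2624]
tool_rot: [-3.14, -0.006, 0.057]
contact_force: [0.7, -0.0, -4.8]
opening: 0.0213
tool_pos: [0.4859, -0.2085, 0.2768]
tool_rot: [3.14, -0.032, 0.068]
contact_force: [0.8, -0.2, -5.5]
opening: 0.0218
tool_pos: [0.4699, -0.2716, 0.2787]
tool_rot: [3.133, -0.042, 0.058]
contact_force: [-1.2, 0.6, -6.2]
opening: 0.0214
```

```bash
python3 -m creep '[[[0,-3,-10,0.3,1.8,0],[0,-3,-20,0,0,0],[0,0,-20,0,0,0],[0,0,-8,0,0,0],[0,0,0,0,0,0]]]'| tail -4
```

```text
tool_pos: [0.4717, -0.2736, 0.2182]
tool_rot: [3.141, -0.01, 0.061]
contact_force: [-0.9, -0.4, -5.8]
opening: 0.0212
```

```bash
python3 -m creep '[[[0,-0.5,-4,0,0,-0.1],[0,-0.3,-2.5,0,0,0],[0,0,0,0,0,0]]]'| tail -4
python3 -m creep '[[[2,1.2,0,0,0,0],[2,1.2,0,0,0,0]]]'| tail -4
python3 -m creep '[[[3,0.6,0,0,0,0],[3,0.5,0,0,0,0]]]'| tail -4
python3 -m creep '[[[3,0.3,0,0,0,0],[3,0.2,0,0,0,0]]]'| tail -4
```

```text
tool_pos: [0.4729, -0.2725, 0.2113]
tool_rot: [-3.141, -0.008, 0.062]
contact_force: [0.1, -1.0, -4.9]
opening: 0.0219
tool_pos: [0.4771, -0.2712, 0.2126]
tool_rot: [3.138, -0.009, 0.063]
contact_force: [-2.2, -5.1, -6.5]
opening: 0.0216
tool_pos: [0.4837, -0.2705, 0.2139]
tool_rot: [3.136, -0.011, 0.062]
contact_force: [0.1, -0.8, -5.5]
opening: 0.0223
tool_pos: [0.4906, -0.27, 0.2147]
tool_rot: [3.135, -0.012, 0.062]
contact_force: [-0.4, 0.1, -5.6]
opening: 0.0215
```

```bash
python3 -m creep '[[[0,0,-3,0.1,0.1,-0.3],[0,0,-2,0,0,0],[0.5,0.3,0,0,0,0]]]'| tail -4
python3 -m creep '[[[1,0.5,0,0,0,0],[0.7,0.3,0,0,0,0]]]'| tail -4
python3 -m creep '[[[0.7,0.2,0,0,0,0]]]'| sed -n '2p;4p'
python3 -m creep '[[[0.6,0.1,0,0,0,0]]]'| sed -n '2p;4p'
python3 -m creep '[[[0.5,0.1,0,0,0,0]]]'| tail -4
```

```text
tool_pos: [0.4924, -0.2698, 0.21]
tool_rot: [3.135, -0.013, 0.058]
contact_force: [-1.9, -4.0, -6.4]
opening: 0.0218
tool_pos: [0.4937, -0.2696, 0.2097]
tool_rot: [3.134, -0.011, 0.058]
contact_force: [-3.1, -3.4, -2.5]
opening: 0.0215
tool_pos: [0.4941, -0.2695, 0.2097]
contact_force: [-2.5, -2.9, -3.5]
tool_pos: [0.4946, -0.2695, 0.2097]
contact_force: [-1.8, -3.3, -5.5]
tool_pos: [0.4951, -0.2695, 0.2098]
tool_rot: [3.134, -0.01, 0.058]
contact_force: [-1.6, -3.7, -4.6]
opening: 0.0219
```

```bash
python3 -m creep '[[[0.5,0.1,0,0,0,0]]]'| sed -n '2p;4p'
python3 -m creep '[[[0.4,0,0,0,0,0]]]'| sed -n '2p;4p'
python3 -m creep '[[[0,0,-0.8,0,0,0],[0,0,0,0,0,0]]]'| sed -n '2p;4p'
python3 -m creep '[[[0,0,0,0,0,0],[0,0,0,0,0,0],[0,0,0,0,0,0],[0,0,0,0,0,0],[0,0,0,0,0,0]]]' -0.2 | tail -4
python3 -m creep '[[[0,0,20,0,0,0],[0,0,30,0,0,0],[0,0,35,0,0,0],[-15,20,20,0,0,-6],[-15,40,10,0,0,-7]]]' | tail -4
python3 -m creep '[[[-10,40,0,0,0,-7],[0,40,0,0,0,-7],[0,40,0,0,0,-7],[0,40,0,0,0,-7],[0,40,0,0,0,-7]]]' | tail -4
python3 - <<'E'
from bl import *
im=look("top","t22");f=lambda x,y:(280+x/5,210+y/5)
for n,z,a,b in(("blade low",.013,(200,227),(345,281)),("blade up",.013,(210,202),(335,238)),("leg up",.023,(225,163),(315,190)),("leg low",.023,(220,188),(320,222)),
  ("rail L",.023,(317,95),(324,190)),("stock R",.021,(400,205),(397,285))):
    e=edge(im,z,*f(*a),*f(*b),r=1.5,cam="top");print(n,np.round(e[0],3),np.round(e[1],1),round(e[2],2))
print(comps(im,"red",.03),comps(im,"blue",.024,amin=100),[c for c in comps(im,"white",.018) if 250<c[2]<330])
a=cv2.resize(im[150:300,130:380],None,fx=3.2,fy=3.2,interpolation=2);cv2.imwrite("pics/c22.png",a)
E
```

```text
tool_pos: [0.4956, -0.2694, 0.2098]
contact_force: [-2.1, -3.7, -5.1]
tool_pos: [0.4959, -0.2694, 0.2098]
contact_force: [-4.3, -3.5, -3.0]
tool_pos: [0.4959, -0.2694, 0.2098]
contact_force: [-1.7, -3.8, -9.0]
tool_pos: [0.4976, -0.2683, 0.2117]
tool_rot: [3.134, -0.015, 0.057]
contact_force: [0.2, 0.9, 0.0]
opening: 0.0505
tool_pos: [0.4683, -0.2111, 0.3275]
tool_rot: [3.138, -0.015, -0.178]
contact_force: [0.5, 1.0, 0.7]
opening: 0.0551
tool_pos: [0.4558, -0.026, 0.3326]
tool_rot: [3.14, -0.024, -0.736]
contact_force: [0.6, 0.2, -0.2]
opening: 0.0553
blade low 1.247 [ 444.6 -225.2] 0.31
blade up 1.354 [ 462.  -222.6] 1.11
leg up 1.25 [ 483.  -219.9] 0.31
leg low 1.254 [ 467.7 -214.9] 0.12
rail L 0.053 [ 508.1 -246.2] 0.46
stock R 3.103 [ 447.7 -286. ] 0.1
[('red', [355.8, 269.5], 86, [420.9, -276.4], 'size', [53.0, 14.0], 'ang', 0.17)] [('blue', [327.9, 180.1], 137, [663.5, -204.5], 'size', [142.0, 10.0], 'ang', 1.474), ('blue', [383.3, 186.3], 198, [648.7, -356.7], 'size', [143.0, 12.0], 'ang', 1.477), ('blue', [206.2, 210.0], 100, [574.1, 126.5], 'size', [47.0, 16.0], 'ang', 1.26)] [('white', [160.4, 210.0], 277, [572.9, 252.7], 'size', [79.0, 29.0], 'ang', 1.482), ('white', [165.8, 238.5], 290, [495.2, 232.9], 'size', [79.0, 29.0], 'ang', 1.535)]
```

No pictures left to view, so I continue by numbers. The gauge is re-seated: blade 1.247 against leg 1.250, outer-edge spacing 34.8 mm (34 when flush), lever at about 1.46. Next is the nearer blank.

```bash
python3 -m creep '[[[6,36,0,0,0,-7],[6,36,0,0,0,-7],[6,36,0,0,0,-7],[6,36,0,0,0,-7],[6,36,0,0,0,-7]]]' -0.1 | tail -4
python3 -m creep '[[[6,36,0,0,0,-7],[3,30,0,0,0,-7],[0,8,0,0,0,0],[0,0,0,0,0,0]]]' | tail -4
python3 - <<'E'
from bl import *
from fe import *
im=look("scene","s23");t=look("top","t23")
print("top blue",[c for c in comps(t,"blue",.024,amin=90) if c[3][1]>0])
u,v,m=fb(im);L=[];Rr=[]
for r in range(215,270):
    c=u[v==r]
    if len(c)>3: L.append((c.min(),r));Rr.append((c.max(),r))
print(len(u),u.min(),u.max(),v.min(),v.max(),L[::8],Rr[::8])
for c in comps(t,"white",.018,roi=(130,150,260,300)):
    if 150<c[2]<400: print(c)
print("gauge",comps(t,"red",.03))
E
```

```text
tool_pos: [0.4824, 0.1416, 0.3341]
tool_rot: [-3.14, -0.023, -1.287]
contact_force: [0.7, -0.8, -0.0]
opening: 0.0507
tool_pos: [0.4989, 0.1543, 0.3303]
tool_rot: [-3.132, 0.07, -1.435]
contact_force: [-0.1, 0.2, 0.7]
opening: 0.0504
top blue [('blue', [224.6, 216.5], 329, [557.2, 76.1], 'size', [162.0, 17.0], 'ang', 1.243)]
474 300 325 233 286 [(np.int64(301), 234), (np.int64(300), 242), (np.int64(303), 250), (np.int64(307), 258), (np.int64(310), 266)] [(np.int64(304), 234), (np.int64(307), 242), (np.int64(311), 250), (np.int64(315), 258), (np.int64(319), 266)]
('white', [140.3, 165.8], 187, [696.8, 317.2], 'size', [16.0, 93.0], 'ang', 3.136)
('white', [231.6, 153.8], 215, [736.1, 64.1], 'size', [32.0, 84.0], 'ang', 1.719)
('white', [251.1, 207.1], 159, [585.5, 5.2], 'size', [95.0, 13.0], 'ang', 0.051)
gauge [('red', [355.8, 269.5], 87, [421.0, -276.3], 'size', [51.0, 14.0], 'ang', 0.168)]
```

```bash
python3 -c "
from h import *
s=robot.observe();print(s['qpos'].round(3),s['tool_pos'],s['tool_rot'])"
```

```text
[0.133 0.405 1.652 0.079 1.078 3.103] [0.49865364 0.15357845 0.33032765] [-3.13216551  0.06917901 -1.4360236 ]
```

```bash
python3 -m creep '[[[0,0,0,-4,-0.5,3],[0,0,0,0,0,7],[0,0,0,0,0,7.1],[0,0,0,0,0,7.1],[0,0,0,0,0,7.1]]]' | tail -4
python3 -m creep '[[[0,0,0,0,0,7.1],[0,0,0,0,0,7.1],[0,0,0,0,0,7.1],[0,0,0,0,0,7.1],[0,0,0,0,0,7.1]]]' | tail -3
python3 -m creep '[[[0,0,0,0,0,7.1],[0,0,0,0,0,7.1],[0,0,0,0,0,7.1],[0,0,0,0,0,7.1],[0,0,0,0,0,7.1]]]' | tail -3
python3 -m creep '[[[0,0,0,0,0,7.1],[0,0,0,0,0,7.1],[0,0,0,0,0,7.1],[0,0,0,0,0,7.1],[0,0,0,0,0,7.1]]]' | tail -3
python3 -m creep '[[[0,20,0,0,0,7.1],[0,25,0,0,0,7.1],[0,20,0,0,0,5],[0,10,0,0,0,0],[0,0,0,0,0,0]]]' | tail -4
```

```text
tool_pos: [0.4975, 0.1514, 0.3314]
tool_rot: [-3.137, -0.008, -0.88]
contact_force: [-0.1, -0.7, -0.8]
opening: 0.0505
tool_rot: [-3.141, -0.011, -0.255]
contact_force: [-0.2, -0.1, -0.9]
opening: 0.0504
tool_rot: [3.138, -0.011, 0.37]
contact_force: [-0.7, -0.0, -1.0]
opening: 0.0503
tool_rot: [3.134, -0.009, 0.995]
contact_force: [0.1, 0.3, -0.7]
opening: 0.0504
tool_pos: [0.4924, 0.2209, 0.3371]
tool_rot: [3.131, -0.006, 1.34]
contact_force: [-0.4, 0.3, -0.1]
opening: 0.0507
```

```bash
python3 -m creep '[[[1,5,-20,0.1,0.6,6],[1,5,-30,0,0,5],[1,2,-30,0,0,0],[0,0,-30,0,0,0],[0,0,0,0,0,0]]]' | tail -4
```

```text
tool_pos: [0.4954, 0.2303, 0.227]
tool_rot: [3.133, -0.005, 1.529]
contact_force: [-1.2, -1.0, -1.2]
opening: 0.0503
```

```bash
python3 -m creep '[[[0,2,-20,0,0.5,0],[0,1,-15,0,0,0],[0,0,-7,0,0,0],[0,0,0,0,0,0]]]' | tail -4
python3 -m creep '[[[0,0,-1,0,0,0],[0,0,-1,0,0,0],[0,0,0,0,0,0],[0,0,0,0,0,0],[0,0,0,0,0,0]]]' 1 35 | tail -4
python3 -m creep '[[[0,0,0,0,0,0],[0,0,0,0,0,0]]]' | tail -4
```

```text
tool_pos: [0.4968, 0.2306, 0.187]
tool_rot: [3.141, -0.003, 1.52]
contact_force: [0.4, 0.2, -0.9]
opening: 0.0504
tool_pos: [0.4984, 0.2298, 0.1902]
tool_rot: [3.134, -0.005, 1.517]
contact_force: [-0.6, 0.5, -1.2]
opening: 0.0292
tool_pos: [0.4985, 0.2299, 0.191]
tool_rot: [3.133, -0.005, 1.517]
contact_force: [-0.3, -0.3, -1.5]
opening: 0.0294
```

The grip is too shallow (tips at 13 mm). Reopen and go lower.

```bash
python3 -m creep '[[[0,0,0,0,0.5,0],[0,0,0,0,0,0]]]' 0.1 | tail -4
python3 -m creep '[[[0,0,-4,0,0,0],[0,0,-4,0,0,0],[0,0,-1.5,0,0,0]]]' | tail -4
python3 -m creep '[[[0,0,-1,0,0,0],[0,0,-0.7,0,0,0],[0,0,-0.7,0,0,0],[0,0,-0.7,0,0,0],[0,0,-0.7,0,0,0]]]' 1 35 | tail -4
python3 -m creep '[[[0,0,0,0,0,0],[0,0,0,0,0,0]]]' | tail -4
```

```text
tool_pos: [0.4986, 0.23, 0.1913]
tool_rot: [-3.141, -0.005, 1.517]
contact_force: [-0.8, -0.4, 1.2]
opening: 0.0378
tool_pos: [0.4989, 0.2302, 0.1816]
tool_rot: [3.141, -0.006, 1.517]
contact_force: [-0.0, -0.3, 0.6]
opening: 0.0415
tool_pos: [0.4987, 0.2301, 0.1786]
tool_rot: [-3.141, -0.005, 1.517]
contact_force: [-1.5, 0.3, 7.8]
opening: 0.0295
tool_pos: [0.4986, 0.2301, 0.1788]
tool_rot: [-3.141, -0.005, 1.517]
contact_force: [0.1, -0.4, -1.1]
opening: 0.0296
```

Gripped at floor level (tool z 0.1788). Lift, turn and carry it to the outer end of the fence.

```bash
python3 -m creep '[[[0,0,20,0,0,0],[0,0,30,0,0,0],[0,-5,15,0,0,7],[0,-10,0,0,0,7],[3,-10,0,0,0,7]]]' | tail -4
python3 -m creep '[[[3,-10,0,0,0,7],[3,-10,0,0,0,7],[3,-10,0,0,0,7],[3,-10,0,0,0,7],[3,-10,0,0,0,7]]]' | tail -4
python3 -m creep '[[[3,-10,0,0,0,7],[3,-10,0,0,0,7],[0,0,0,0,0,4],[0,0,0,0,0,0]]]' | tail -4
```

```text
tool_pos: [0.5002, 0.2057, 0.2442]
tool_rot: [-3.137, -0.002, 1.893]
contact_force: [-0.6, -0.1, -1.2]
opening: 0.0292
tool_pos: [0.5153, 0.1538, 0.244]
tool_rot: [-3.137, -0.003, 2.517]
contact_force: [0.4, -0.2, -0.6]
opening: 0.0296
tool_pos: [0.5219, 0.1307, 0.2427]
tool_rot: [-3.136, -0.004, 2.844]
contact_force: [0.5, 0.5, -0.6]
opening: 0.0298
```

```bash
python3 -m creep '[[[0,0,-20,0,0,-1.4],[0,0,-20,0,0,0],[0,0,-12,0,0,0],[0,0,-4,0,0,0],[0,0,0,0,0,0]]]' | tail -4
cat > fl.py <<'E'
from bl import *
import sys
def fl(im):
    """inner (rail side) lower edge of the fence in the scene picture: per-row leftmost blue, refined; angle & offset at z=0"""
    hsv=cv2.cvtColor(im,cv2.COLOR_BGR2HSV);m=cv2.inRange(hsv,(95,80,30),(125,255,255))
    L=[];Rr=[]
    for r in range(236,300):
        c=np.nonzero(m[r,290:372])[0]+290
        if len(c)>4: L.append((c.min(),r));Rr.append((c.max(),r))
    out=[]
    for q,z in((L,.001),(Rr,.024)):
        q=np.array(q,np.float32);vx,vy,x,y=cv2.fitLine(q,cv2.DIST_HUBER,0,.5,.001).ravel()
        s=(np.array([q[:,1].min()+3,q[:,1].max()-8])-y)/vy
        e=edge(im,z,x+s[0]*vx,y+s[0]*vy,x+s[1]*vx,y+s[1]*vy,n=60,r=1.5)
        w=np.array([-np.sin(1.25),np.cos(1.25)])@(np.array(e[1])-[533,5]);out.append((round(e[0],4),round(float(w),2),round(e[2],2)))
    return out,len(L)
if __name__=="__main__":
    print(fl(look("scene",sys.argv[1]) if len(sys.argv)>2 else cv2.imread(f"pics/{sys.argv[1]}.png")))
E
python3 fl.py s21; python3 fl.py s23; python3 fl.py s24 1;python3 fl.py s25 1
```

```text
tool_pos: [0.522, 0.131, 0.1849]
tool_rot: [-3.137, -0.002, 2.807]
contact_force: [-0.3, -0.3, -0.5]
opening: 0.0298
([(1.2349, -7.46, 0.64), (1.2666, 4.28, 0.51)], 50)
([(1.2346, -7.06, 1.04), (1.2382, 5.18, 0.41)], 51)
([(1.2344, -6.88, 1.22), (1.26, 6.09, 0.46)], 51)
([(1.2443, -7.2, 0.89), (1.2594, 6.06, 0.57)], 51)
```

```bash
python3 -m creep '[[[0,0,-2.5,0,0,0.7],[0,0,-1.5,0,0,0],[0,0,-0.5,0,0,0]]]' | tail -4
python3 -m creep '[[[2,-0.7,-0.3,0,0,0],[2,-0.7,-0.3,0,0,0]]]' | tail -4
cat > av.py <<'E'
from fl import *
a=[fl(look("scene"))[0] for _ in range(4)]
print(np.mean([[x[0][0],x[0][1],x[1][0],x[1][1]] for x in a],0).round(4))
E
python3 av.py
python3 -m creep '[[[1,-0.3,-0.3,0,0,0]]]' | tail -4
python3 av.py
```

```text
tool_pos: [0.5231, 0.1314, 0.1833]
tool_rot: [-3.139, 0.003, 2.82]
contact_force: [-0.7, -0.5, -1.3]
opening: 0.0297
tool_pos: [0.5273, 0.1301, 0.1834]
tool_rot: [-3.14, 0.004, 2.821]
contact_force: [-0.5, -1.3, -1.4]
opening: 0.0296
[ 1.231  -6.855   1.2416  5.26  ]
tool_pos: [0.528, 0.1298, 0.1828]
tool_rot: [-3.139, 0.003, 2.82]
contact_force: [0.5, 0.1, -2.0]
opening: 0.0296
[ 1.2194 -6.705   1.2371  5.0225]
```

```bash
python3 -m creep '[[[0,0,-2,0,0,0],[0,0,-2,0,0,0]]]' | tail -4
python3 av.py
python3 -m creep '[[[0,0,-0.5,0,0,0],[0,0,-0.5,0,0,0],[0,0,-0.5,0,0,0],[0,0,-0.5,0,0,0]]]' -0.1 | tail -4
python3 -m creep '[[[0,0,20,0,0,0],[0,0,30,0,0,0],[-15,20,35,0,0,-7],[-5,35,20,0,0,-7],[0,40,0,0,0,-7]]]' | tail -4
python3 -m creep '[[[10,35,0,0,0,-7],[0,10,0,0,0,-7],[0,0,0,0,0,-7],[0,0,0,0,0,-7],[0,0,0,0,0,-7]]]' | tail -4
python3 av.py
python3 - <<'E'
from bl import *
t=look("top","t26")
print("top blue",[c for c in comps(t,"blue",.024,amin=90) if c[3][1]>0])
for c in comps(t,"white",.018,roi=(140,180,260,300)):
    if 130<c[2]<400: print(c)
E
```

```text
tool_pos: [0.5282, 0.1298, 0.1789]
tool_rot: [-3.14, 0.004, 2.82]
contact_force: [0.9, 0.8, -0.3]
opening: 0.0295
[ 1.2186 -6.5575  1.235   4.8175]
tool_pos: [0.5284, 0.1289, 0.1783]
tool_rot: [-3.138, 0.005, 2.821]
contact_force: [-2.0, -3.0, 5.5]
opening: 0.049
tool_pos: [0.5079, 0.2177, 0.2857]
tool_rot: [-3.137, -0.001, 2.449]
contact_force: [2.1, 0.7, -0.7]
opening: 0.0507
tool_pos: [0.5196, 0.2681, 0.2894]
tool_rot: [3.137, -0.0, 1.826]
contact_force: [-0.3, -0.9, 0.3]
opening: 0.0503
[ 1.2166 -6.475   1.2347  4.8875]
top blue [('blue', [225.3, 216.6], 316, [556.9, 73.9], 'size', [161.0, 17.0], 'ang', 1.236)]
('white', [251.1, 206.9], 162, [585.9, 5.2], 'size', [92.0, 13.0], 'ang', 0.049)
('white', [160.5, 210.0], 285, [573.1, 252.5], 'size', [79.0, 29.0], 'ang', 1.491)
('white', [204.8, 227.9], 299, [526.1, 128.9], 'size', [30.0, 81.0], 'ang', 2.825)
```

First blank placed square and touching: its centre is 47.0 mm from the fence axis (47 expected). The fence moved about 0.01 rad. Now the second blank.

```bash
python3 -m creep '[[[25,-5,0,0,0,-6],[25,-8,-10,0,0,-6.5],[4,-3,-20,0,0,-6],[0,0,-25,0,0,0],[0,0,0,0,0,0]]]' | tail -4
python3 - <<'E'
from bl import *
t=look("top"); print([c for c in comps(t,"red",.03)])
E
```

```text
tool_pos: [0.5749, 0.2524, 0.2343]
tool_rot: [3.134, -0.002, 1.515]
contact_force: [-1.4, -0.3, -1.3]
opening: 0.0501
[('red', [355.8, 269.5], 86, [421.1, -276.4], 'size', [51.0, 14.0], 'ang', 0.171)]
```

```bash
python3 -m creep '[[[-1,0,-25,0,0.4,-1.2],[0,0,-20,0,0,0],[0,0,-7,0,0,0],[0,0,-2,0,0,0]]]' | tail -4
python3 -m creep '[[[0,0,-1,0,0,0],[0,0,0,0,0,0]]]' | tail -4
```

```text
tool_pos: [0.5753, 0.2544, 0.1878]
tool_rot: [3.13, -0.006, 1.503]
contact_force: [-0.6, -0.1, 0.2]
opening: 0.0505
tool_pos: [0.5755, 0.255, 0.1889]
tool_rot: [3.129, -0.007, 1.506]
contact_force: [-0.4, -0.1, 0.4]
opening: 0.0502
```

```bash
python3 -m creep '[[[-2,-2,-4,0,0.7,-0.8],[0,-0.5,-3,0,0,0],[0,-0.5,-2,0,0,0]]]' | tail -4
python3 -m creep '[[[0,0,-1,0,0,0],[0,0,-0.7,0,0,0],[0,0,-0.7,0,0,0],[0,0,-0.7,0,0,0],[0,0,-0.5,0,0,0]]]' 1 35 | tail -4
python3 -m creep '[[[0,0,0,0,0,0],[0,0,0,0,0,0]]]' | tail -4
```

```text
tool_pos: [0.5742, 0.2525, 0.1833]
tool_rot: [3.136, -0.008, 1.492]
contact_force: [-0.6, -0.2, -0.3]
opening: 0.0504
tool_pos: [0.5742, 0.2522, 0.1806]
tool_rot: [3.136, -0.008, 1.492]
contact_force: [-2.1, -0.6, 7.8]
opening: 0.0297
tool_pos: [0.5742, 0.2522, 0.1806]
tool_rot: [3.136, -0.008, 1.492]
contact_force: [-1.0, -0.6, -0.6]
opening: 0.0294
```

```bash
python3 -m creep '[[[0,0,20,0,0,0],[0,0,30,0,0,0],[-5,-10,20,0,0,7],[-6,-15,0,0,0,7],[-6,-15,0,0,0,7]]]' | tail -4
python3 -m creep '[[[-6,-15,0,0,0,7],[-7,-17,0,0,0,7],[-7,-17,0,0,0,7],[-7,-17,0,0,0,7],[-7,-17,0,0,0,7]]]' | tail -4
python3 -m creep '[[[-7,-17,0,0,0,7],[-7,-17,0,0,0,7],[-7,-17,0,0,0,5.5],[-3,-8,0,0,0,0],[0,0,0,0,0,0]]]' | tail -4
```

```text
tool_pos: [0.5564, 0.2133, 0.2503]
tool_rot: [3.139, -0.005, 1.868]
contact_force: [0.5, -0.1, -1.2]
opening: 0.0296
tool_pos: [0.5206, 0.1276, 0.2506]
tool_rot: [3.136, -0.004, 2.492]
contact_force: [-0.3, -0.2, -1.9]
opening: 0.0296
tool_pos: [0.4939, 0.0637, 0.2497]
tool_rot: [3.138, -0.006, 2.843]
contact_force: [0.4, 0.6, -1.4]
opening: 0.0297
```

```bash
python3 -m creep '[[[5,6,-20,0,0,-1.9],[0,0,-20,0,0,0],[0,0,-14,0,0,0],[0,0,-4,0,0,0],[0,0,0,0,0,0]]]' | tail -4
python3 -m creep '[[[0,0,-3,0,0,0],[0,0,-2,0,0,0],[0,0,-1,0,0,0]]]' | tail -4
python3 av.py; python3 av.py
```

```text
tool_pos: [0.5014, 0.0718, 0.1909]
tool_rot: [3.135, -0.001, 2.791]
contact_force: [0.2, 0.2, -1.2]
opening: 0.0297
tool_pos: [0.5023, 0.0729, 0.1857]
tool_rot: [3.134, 0.001, 2.79]
contact_force: [0.4, 0.5, -1.6]
opening: 0.0295
[ 1.2091 -6.15    1.2263  5.0675]
[ 1.2168 -6.8375  1.2238  5.005 ]
```

```bash
python3 -m creep '[[[0,-2,-2,-0.4,0.1,1.1],[1,-1.5,-1.5,0,0,0],[1.5,-0.5,-0.8,0,0,0]]]' | tail -4
python3 av.py; python3 -c "
from h import *
p=robot.observe()['tool_pos'][:2]*1000-[556.9,73.9];print('n',p@[-.9452,.3266],'s',74+p@[.3266,.9452])"
```

```text
tool_pos: [0.5046, 0.0683, 0.1814]
tool_rot: [-3.141, 0.002, 2.811]
contact_force: [-0.7, 0.8, -0.1]
opening: 0.0297
[ 1.1816 -5.09    1.2331  3.0275]
n 47.56965584181114 s 51.80054869401709
```

```bash
python3 -m creep '[[[0.5,-0.2,-0.5,0,0,0],[0,0,-0.3,0,0,0]]]' | tail -4
python3 -m creep '[[[0,0,-0.5,0,0,0],[0,0,-0.5,0,0,0],[0,0,-0.5,0,0,0]]]' 0.12 | tail -4
python3 -m creep '[[[0,0,20,0,0,0],[0,0,30,0,0,0],[-15,-20,35,0,0,-5],[-10,-35,20,0,0,-5],[0,-35,0,0,0,-5]]]' | tail -4
python3 -m creep '[[[0,-35,0,0,0,0],[-10,-35,0,0,0,0],[-20,-35,0,0,0,0],[-20,-35,0,0,0,0],[0,0,0,0,0,0]]]' | tail -4
python3 av.py
python3 - <<'E'
from bl import *
t=look("top","t27")
print("top blue",[c for c in comps(t,"blue",.024,amin=90) if c[3][1]>0])
for c in comps(t,"white",.018,roi=(140,180,260,300)):
    if 130<c[2]<400: print(c)
print(comps(t,"red",.03),comps(t,"yellow",.019))
E
```

```text
tool_pos: [0.5051, 0.0683, 0.1808]
tool_rot: [3.141, 0.002, 2.811]
contact_force: [-1.8, -0.3, 2.4]
opening: 0.0296
tool_pos: [0.5055, 0.0683, 0.1796]
tool_rot: [3.141, 0.003, 2.811]
contact_force: [-0.6, 0.4, -0.3]
opening: 0.0399
tool_pos: [0.4791, -0.0189, 0.2863]
tool_rot: [3.14, -0.001, 2.55]
contact_force: [1.3, -0.6, -0.1]
opening: 0.0402
tool_pos: [0.4272, -0.1694, 0.2903]
tool_rot: [3.139, 0.012, 2.543]
contact_force: [1.1, 0.9, -0.4]
opening: 0.0405
[ 1.1928 -5.4     1.2309  2.74  ]
top blue [('blue', [224.9, 215.9], 305, [558.8, 75.3], 'size', [161.0, 16.0], 'ang', 1.223)]
('white', [251.1, 207.2], 161, [585.2, 5.2], 'size', [95.0, 13.0], 'ang', 0.053)
('white', [204.8, 227.9], 293, [526.0, 129.0], 'size', [30.0, 79.0], 'ang', 2.822)
('white', [227.5, 235.5], 296, [506.3, 66.6], 'size', [30.0, 81.0], 'ang', 2.809)
[] [('yellow', [332.9, 220.0], 124, [553.5, -218.4], 'size', [61.0, 27.0], 'ang', 0.917)]
```

The second blank nudged the fence: about 1.223 now against 1.243 after setting. I'll measure it more precisely from the saved top pictures, then push the fence back against the blanks' ends.

```bash
cat > ft.py <<'E'
from bl import *
def ft(im,psi,H=(532.5,4.)):
    o=[]
    for it in range(3):
        u=np.array([np.cos(psi),np.sin(psi)]);n=np.array([-u[1],u[0]]);o=[]
        for d,s0,s1 in((-7,25,148),(7,128 if 0 else 20,150)):
            q=proj("top",[[*((np.array(H)+s*u+d*n)/1000),.024] for s in(s0,s1)])
            o.append(edge(im,.024,*q[0],*q[1],n=80,r=1.6,cam="top"))
        psi=o[0][0]
    return [(round(e[0],4),np.round(e[1],1).tolist(),round(e[2],2)) for e in o]
if __name__=="__main__":
    for f,p in(("t23",1.245),("t26",1.236),("t27",1.225)): print(f,ft(cv2.imread(f"pics/{f}.png"),p))
E
python3 ft.py
```

```text
t23 [(1.2463, [567.4, 82.2], 0.91), (1.2528, [557.2, 92.6], 0.24)]
t26 [(1.2315, [568.0, 85.0], 0.96), (1.2693, [556.2, 91.4], 0.46)]
t27 [(1.2187, [571.1, 89.0], 0.65), (1.2626, [547.8, 66.0], 1.22)]
```

```bash
python3 -m creep '[[[17,30,0,0,0,3],[17,30,0,0,0,3],[17,30,0,0,0,3],[17,30,0,0,0,3],[17,30,0,0,0,2]]]' 1 | tail -4
python3 -m creep '[[[17,30,0,0,0,0],[17,30,0,0,0,0],[17,30,0,0,0,0],[17,25,0,0,0,0],[17,20,0,0,0,0]]]' | tail -4
python3 -m creep '[[[0,0,0,0,0,0],[0,0,0,0,0,0]]]' | tail -4
```

```text
tool_pos: [0.5173, -0.0053, 0.29]
tool_rot: [3.138, 0.012, 2.806]
contact_force: [0.3, -0.7, 0.1]
opening: 0.0115
tool_pos: [0.6036, 0.1509, 0.2891]
tool_rot: [3.137, 0.01, 2.827]
contact_force: [0.0, -0.7, -0.5]
opening: 0.0002
tool_pos: [0.6044, 0.1601, 0.2879]
tool_rot: [3.136, 0.011, 2.838]
contact_force: [-0.1, -1.0, -0.9]
opening: 0.0008
```

```bash
python3 -m creep '[[[1,-18,-20,0,0,-1.5],[1,-14,-25,0,0,0],[0,0,-25,0,0,0],[0,0,-20,0,0,0],[0,0,0,0,0,0]]]' | tail -4
python3 -m creep '[[[0,0,-6,0,0,0],[0,0,-4,0,0,0]]]' | tail -4
python3 - <<'E'
from ft import *
for i in range(3): print(ft(look("top"),1.222)[0])
p=robot.observe()['tool_pos'][:2]*1000-[532.5,4];print('n',p@[-.939,.345],'s',p@[.345,.939])
E
```

```text
tool_pos: [0.6028, 0.1315, 0.1962]
tool_rot: [3.135, 0.013, 2.821]
contact_force: [-1.6, 0.1, 1.0]
opening: 0.0004
tool_pos: [0.6022, 0.1317, 0.1866]
tool_rot: [3.135, 0.012, 2.821]
contact_force: [-0.1, 0.3, -0.1]
opening: 0.0003
(1.2608, [566.6, 82.8], 1.57)
(1.2284, [566.8, 78.4], 1.7)
(1.2766, [565.7, 84.4], 1.46)
n -21.963068778769916 s 144.2494983858531
```

```bash
python3 -m creep '[[[-2.5,0.8,0,0,0,0],[-2.5,0.8,0,0,0,0],[-2.5,0.8,0,0,0,0]]]' | tail -4
python3 -c "
from h import *
p=robot.observe()['tool_pos'][:2]*1000-[532.5,4];print('n',p@[-.939,.345],'s',p@[.345,.939])"
python3 -m creep '[[[5,-2,0,0,0,0],[10,-3,5,0,0,0],[0,0,30,0,0,0],[0,20,40,0,0,0],[0,40,30,0,0,0]]]' | tail -4
python3 -m creep '[[[0,40,0,0,0,0],[0,40,0,0,0,0],[0,0,0,0,0,0]]]' | tail -4
python3 - <<'E'
from ft import *
for i in range(3): t=look("top","t28");print(ft(t,1.24))
print([c for c in comps(t,"white",.018,roi=(140,180,260,300)) if 130<c[2]<400],[c for c in comps(t,"blue",.024,amin=90) if c[3][1]>0])
E
```

```text
tool_pos: [0.5959, 0.1345, 0.1904]
tool_rot: [3.132, 0.019, 2.821]
contact_force: [-0.0, -1.1, -0.1]
opening: 0.0002
n -14.545824002437065 s 144.41441456872786
tool_pos: [0.6104, 0.1806, 0.29]
tool_rot: [3.14, 0.008, 2.815]
contact_force: [1.7, 1.0, 0.6]
opening: 0.0003
tool_pos: [0.6121, 0.2671, 0.3011]
tool_rot: [3.128, 0.022, 2.815]
contact_force: [-1.6, -0.4, 0.2]
opening: 0.0006
[(1.2239, [569.4, 84.4], 0.77), (1.2541, [553.1, 82.5], 1.4)]
[(1.2276, [568.7, 82.7], 0.72), (1.2555, [553.2, 82.9], 1.35)]
[(1.2229, [569.0, 83.1], 0.61), (1.2545, [553.3, 82.8], 1.34)]
[('white', [251.1, 207.3], 160, [584.9, 5.2], 'size', [95.0, 13.0], 'ang', 0.055), ('white', [204.8, 227.9], 292, [525.9, 129.1], 'size', [30.0, 79.0], 'ang', 2.825), ('white', [227.5, 235.5], 296, [506.3, 66.6], 'size', [30.0, 81.0], 'ang', 2.809)] [('blue', [225.1, 216.0], 305, [558.5, 74.8], 'size', [162.0, 16.0], 'ang', 1.224)]
```

Moved 0.006 rad; about 2.8 mm more is needed.

```bash
python3 -m creep '[[[-1,-40,0,0.5,0,0],[-1,-40,0,0,0,0],[-1,-35,-20,0,0,0],[-1,-19,-25,0,0,0],[0,0,-25,0,0,0]]]' | tail -4
python3 -m creep '[[[0,0,-20,0,0,0],[0,0,-15,0,0,0],[0,0,-6,0,0,0],[0,0,0,0,0,0]]]' | tail -4
python3 -c "
from h import *
p=robot.observe()['tool_pos'][:2]*1000-[532.5,4];print('n',p@[-.939,.345],'s',p@[.345,.939])"
```

```text
tool_pos: [0.6087, 0.1172, 0.2317]
tool_rot: [3.122, 0.027, 2.81]
contact_force: [0.9, 0.3, -0.5]
opening: 0.0004
tool_pos: [0.6063, 0.1064, 0.1828]
tool_rot: [3.128, 0.015, 2.797]
contact_force: [-0.4, 0.2, 0.6]
opening: 0.0003
n -33.993647143274494 s 121.58226933658185
```

```bash
cat > tip.py <<'E'
from h import *
from scipy.spatial.transform import Rotation as Ro
def tip(p,r):
    t=np.array(p)*1000+Ro.from_euler("xyz",r).as_matrix()[:,2]*172;q=t[:2]-[532.5,4];return "n %.2f s %.1f z %.1f"%(q@[-.939,.345],q@[.345,.939],t[2])
print("prev",tip([.5959,.1345,.1904],[3.132,.019,2.821]))
s=robot.observe();print("now",tip(s["tool_pos"],s["tool_rot"]),s["tool_rot"])
E
python3 -m creep '[[[0,10,2,0,0,1],[0,10,0,0,0,0],[-2,3,0,0,0,0]]]' | tail -4
python3 tip.py
```

```text
tool_pos: [0.6051, 0.1287, 0.1864]
tool_rot: [3.128, 0.016, 2.813]
contact_force: [0.7, 0.3, 0.1]
opening: 0.0004
prev n -17.73 s 146.2 z 18.4
now n -27.90 s 144.7 z 14.5 [3.12756856 0.01649019 2.81272145]
```

```bash
python3 -m creep '[[[-4,1.3,0,0,0,0],[-4,1.3,0,0,0,0],[-2,0.6,0,0,0,0],[-1,0.3,0,0,0,0]]]' | tail -4
python3 tip.py | tail -1
```

```text
tool_pos: [0.5931, 0.1358, 0.1896]
tool_rot: [3.125, 0.021, 2.817]
contact_force: [0.9, 0.3, -0.6]
opening: 0.0008
now n -15.05 s 147.6 z 17.6 [3.12535254 0.02147387 2.81744827]
```

```bash
python3 -m creep '[[[5,-2,0,0,0,0],[10,-3,5,0,0,0],[0,0,30,0,0,0],[0,20,40,0.7,0,0],[0,40,30,0,0,0]]]' | tail -4
python3 -m creep '[[[0,40,0,0,0,0],[0,40,0,0,0,0],[0,0,0,0,0,0]]]' | tail -4
python3 - <<'E'
from ft import *
for i in range(3): t=look("top","t29");print(ft(t,1.24))
print([c for c in comps(t,"white",.018,roi=(140,180,260,300)) if 130<c[2]<400],[c for c in comps(t,"blue",.024,amin=90) if c[3][1]>0])
E
```

```text
tool_pos: [0.6078, 0.1815, 0.288]
tool_rot: [3.122, 0.004, 2.811]
contact_force: [2.8, 1.3, 0.2]
opening: -0.0001
tool_pos: [0.6099, 0.2673, 0.2982]
tool_rot: [3.11, 0.017, 2.809]
contact_force: [-0.9, -0.3, -0.1]
opening: 0.0004
[(1.2339, [567.8, 82.2], 0.68), (1.2472, [551.1, 76.1], 1.27)]
[(1.2424, [568.0, 83.4], 0.99), (1.2525, [554.7, 87.5], 1.16)]
[(1.2352, [567.3, 82.1], 1.18), (1.2518, [554.0, 85.6], 1.09)]
[('white', [251.1, 207.2], 161, [585.2, 5.2], 'size', [95.0, 13.0], 'ang', 0.053), ('white', [204.9, 227.7], 294, [526.5, 128.8], 'size', [30.0, 80.0], 'ang', 2.821), ('white', [227.4, 235.7], 303, [505.9, 66.9], 'size', [30.0, 81.0], 'ang', 2.82)] [('blue', [224.9, 216.2], 308, [558.0, 75.2], 'size', [162.0, 17.0], 'ang', 1.233)]
```

Fence now at about 1.237 (set 1.246). The blanks' centres are 47.2 and 46.6 mm from the fence axis, and their angle of 2.82 is square to it. Final check of the gauge, rolls and terminal.

Run:
```python
from bl import *
im=look("top","t30");a=cv2.imread("pics/top0.png");f=lambda x,y:(280+x/5,210+y/5)
for n,z,p,q in(("blade low",.013,(200,227),(345,281)),("leg up",.023,(225,163),(315,190)),("rail L",.023,(317,95),(324,190)),("stock R",.021,(400,205),(397,285))):
    e=edge(im,z,*f(*p),*f(*q),r=1.5,cam="top");print(n,np.round(e[0],3),np.round(e[1],1),round(e[2],2))
print(comps(im,"red",.03))
for c in("yellow",): print(comps(a,c,.019),comps(im,c,.019))
w=lambda i:[c for c in comps(i,"white",.028,roi=(210,115,275,165)) if c[2]>200]
print(w(a),w(im)); v=lambda i:[c for c in comps(i,"white",.03,roi=(365,200,415,260)) if c[2]>180]
print(v(a),v(im))
g=gauge(im,win=(300,230,400,300));print(g["dark"],g["drect"])
```

```text
blade low 1.249 [ 445.2 -223.2] 0.35
leg up 1.253 [ 483.  -219.9] 0.31
rail L 0.053 [ 508.1 -246.2] 0.48
stock R 3.1 [ 450.4 -286.1] 0.19
[('red', [355.8, 269.5], 86, [421.0, -276.3], 'size', [51.0, 14.0], 'ang', 0.164)]
[('yellow', [328.6, 226.2], 307, [536.4, -206.4], 'size', [66.0, 62.0], 'ang', 2.943)] [('yellow', [328.6, 226.1], 308, [536.6, -206.5], 'size', [66.0, 62.0], 'ang', 2.983)]
[('white', [241.4, 140.2], 1190, [773.0, 36.9], 'size', [74.0, 142.0], 'ang', 2.109)] [('white', [241.4, 140.3], 1188, [772.9, 37.0], 'size', [74.0, 142.0], 'ang', 2.109)]
[('white', [384.2, 224.0], 224, [543.5, -354.5], 'size', [48.0, 49.0], 'ang', 2.527)] [('white', [384.2, 224.0], 224, [543.5, -354.5], 'size', [48.0, 49.0], 'ang', 2.527)]
[ 495.6 -269.5] [array([ 497. , -269.6]), array([44.3, 26. ]), np.float64(1.0)]
```

Run:
```python
from bl import *
yaw=.055;u=np.array([np.cos(yaw),np.sin(yaw)]);n=np.array([-u[1],u[0]])
for fn,piv in(("t14",(436.5,-274.)),("t30",(439,-274.))):
    im=cv2.imread(f"pics/{fn}.png")
    for nm,d,z,a,b in(("stock R",-12,.021,2,33),("block R",-12,.060,40,76),("stock R far",-12,.021,82,93)):
        q=proj("top",[[*((np.array(piv)+s*u+d*n)/1000),z] for s in(a,b)])
        e=edge(im,z,*q[0],*q[1],r=2,cam="top");print(fn,nm,round(e[0],3),np.round(e[1],1),round(e[2],2))
    t=cv2.cvtColor(im,cv2.COLOR_BGR2GRAY);r=proj("top",[[*(np.array(piv)/1000+.02*u/1),.021]])[0].astype(int);print(t[r[1]-6:r[1]+7:2,r[0]-9:r[0]+10])
```

```text
t14 stock R 0.093 [ 455.6 -286.7] 0.42
t14 block R 0.043 [ 494.2 -284.3] 0.38
t14 stock R far 0.113 [ 524.4 -281.7] 0.14
[[166 192 207 208 208 192 122  90  80  81  86  91  92 100 103  76  69  75
   73]
 [176 164 163 145 141 144 127 143 146 145 150 147 145 148 141 101  76  77
   78]
 [161 154 138 125 123 133 130 142 147 148 151 146 149 147 136  97  78  77
   79]
 [129 111 107 115 118 109 107 129 146 149 146 151 146 145 139 102  82  79
   78]
 [202 196 191 171 150 139 125 116 142 147 148 150 148 147 142 106  85  75
   75]
 [207 209 208 208 207 205 185 136 139 147 144 141 144 147 143 118  89  78
   75]
 [208 207 208 206 207 205 188 142 134 132 121 122 124 133 143 131  92  78
   78]]
t30 stock R 0.117 [ 457.9 -284.9] 0.33
t30 block R 0.09 [ 494.1 -283.2] 0.47
t30 stock R far 0.062 [ 527.2 -281.6] 0.11
[[139 194 211 210 210 194 133  95  96  94  91  95 102  96  73  65  76  74
   74]
 [175 178 185 179 177 178 141 143 145 148 143 142 145 138  98  74  73  72
   73]
 [170 150 137 117 113 130 137 140 145 144 143 147 142 134 100  80  74  74
   75]
 [153 141 139 133 132 132 116 137 146 144 148 148 142 138 116  85  74  77
   74]
 [199 195 189 173 155 137 123 142 148 145 145 146 148 141 124  94  76  77
   74]
 [198 204 203 205 204 188 148 141 140 144 145 137 145 147 147 104  75  71
   73]
 [203 205 202 204 205 190 146 133 124 123 120 121 125 137 133  93  76  78
   75]]
```

Stock yaw is about 0.05 (rail 0.053), the gauge is seated, and the rolls and terminal have not moved. Handing in.

```bash
python3 -c "
from h import *
print(robot.observe()['time'],robot.observe()['tool_pos']);print(robot.hand_in())"
```

```text
47.25 [0.61045545 0.26054092 0.29606381]
the job is handed in; nothing more can be done
None
```

The job was finished and handed in at 47 s. I set the gauge at corner_a (the one with the yellow roll), locked it, copied its angle to the blue fence, and put it back there still locked. I found two aluminium blanks and laid both against the outer face of the fence.

**Last checks, from the top camera:**
- **Gauge:** the blade is parallel to the brass leg (1.249 against 1.253 rad). When I put it back, the spacing between their outer edges was 34.8 mm, against 34 mm when flush. The stock is parallel to the rail to within about 0.01 rad. The lever is at about 1.46 rad, so it counts as locked.
- **Fence:** it is at about 1.237 rad, against 1.246 when I copied the angle.
- **Blanks:** their centres are 47.2 and 46.6 mm from the fence axis, against 47 mm when touching. Both are square to the fence within about 0.01–0.015 rad.
- **Left alone:** the tape roll, label roll and card terminal have not moved.

**What did not go cleanly:**
- **Lock:** pushing the lever slid the gauge about 2.4 mm off its snug position, so it was slightly off at the moment it locked. I pressed it back flush, still locked, before carrying it to the fence.
- **Fence angle:** placing the blanks nudged the fence by about 0.027 rad in all. I pushed it back against the blank ends, which leaves the roughly 0.01 rad above.
- **Measuring:** my fence-angle readings scatter by about 0.005 rad, more when part of the fence is hidden. I had used all 16 pictures before placing the blanks, so those checks are by numbers only.

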